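# Put the chisels back in the locking sliding-lid case

### The arm

A 6-joint arm with a two-finger parallel gripper is mounted at the origin on the work surface. World frame = base frame: x ahead of the robot, y to its left, z up, the work surface at z = 0. Lengths are in m, angles in rad, forces in N, time in s.
With the tool pointing down it reaches from about 0.325 to 0.775 m from the base axis. Payload 9.3 kg.
Tool frame: the origin (TCP) lies between the finger pads; the fingertips stand 17 mm ahead of it and the grasp point (between the pads) lies 2 mm behind it; z points along the fingers, y is the line along which they close (so a half turn about z gives the same grasp; the last joint's range is limited). The gripper opens to 85 mm and grips with 20 to 120 N. Pads are 22 mm wide; open, the fingers measure 114 mm over their backs; the gripper's body (76 mm by 85 mm) begins 54 mm behind the grasp point. The pads swing forward as they close: fully open they stand 13 mm farther back than shut.
Start: joints at [-1.413, 0.259, 0.021, 1.334, 0, 1.418], TCP at [0.168, -0.524, 0.248] pointing down, gripper open.
Joint ranges: [-3.04, 3.04], [-0.91, 1.82], [-1.04, 1.36], [-1.92, 1.95], [-1.52, 1.45], [-3.14, 3.14]. Speed limits (rad/s): [2.22, 2.22, 2.79, 3.14, 3.14, 3.14].

### API

Orientations are given as a 3x3 rotation matrix whose columns are the frame's x, y, z axes.
In Python, from bench import sense, camera, camera_model, job_done, silhouettes, pinpoint gives the robot as it stands.
- The arm moves only by the shell command python3 -m inch 'ROWS' [FORCE]. ROWS is JSON, a list of rows, each an object of numbers: "wx", "wy", "wz": the turn, a rotation vector about the tool's x, y, z in degrees; "tx", "ty", "tz": the shift along the tool's x, y, z in mm; "grip": the closure, from -1 (fully open) to 1 (shut). In form: [{"wx": .., "wy": .., "wz": .., "tx": .., "ty": .., "tz": .., "grip": ..}, ...]. A call has 1 to 5 rows; each row shifts and turns the commanded pose from where the row before left it, along the tool's axes as they then stand; what a row does not reach is not made up. A row lasts 1/12 s, in which the tool goes at most 41.7 mm and 7.16 degrees, less where a joint would pass 70% of its speed; a pose out of reach is approached as far as the arm can. A call with a gripper value outside its range is refused whole. The fingers move at their own pace and stop on an object; FORCE is the grip in N (left out, the last holds). Time passes only in rows, so rows that do not move let the fingers close. It gives the time, the measured TCP pose, the force, the opening and the grip force at its end, in the units of the state.
- sense(): the state, without advancing time (a new reading comes with each control period).
- camera(name): name is "scene" or "side" or "wrist"; returns the picture (420x560x3 uint8, blue, green, red); there is no depth.
- camera_model(name): a dict with "intrinsics" (3x3 intrinsics, pixels), "rvec" (rotation vector, rad) and "tvec" (3), from world to camera coordinates, as OpenCV has them; the wrist camera has in their place "mount" (4x4, takes a point from camera to tool coordinates, whose origin is the TCP and whose axes are the flange's). Camera axes: x right, y down, z forward; pixel columns grow to the right and rows downward; lengths in m; the calibration is good to about 2 mm. A picture is of the moment at which its call begins: read the wrist's pose just before it. camera_model takes no time and is no camera call.
- job_done(): hands the job in; it is judged then, once.
Trained networks look in the newest picture that a camera, given by its name, has taken for a name from the list of things; names that differ only in an ending like _2 or _b are one class to them, and where a whole thing is asked for, a point or a joint stands for the part that bears it (a point fixed in the world has none). Each returns a list of dicts, best first, with "confidence" (0 to 1); they miss things now and then, are a little off and sometimes report something else, mostly with a low value. They report only what shows in the picture. A call takes as long as a camera call. They do not tell look-alikes from the thing itself.
- silhouettes(target, camera): "mask" (420x560 bool, what is visible of it) and "pixel" ([row, column] in pixels, amid what is visible of it).
- pinpoint(target, camera): "pixel" ([row, column] in pixels: a listed point, or the origin of a listed thing).
The state is a dict: "time_s": time; "joint_pos": joint angles; "joint_velocities": joint speeds; "effort": joint torques, N m; "tcp_pos": TCP position; "ee_rot": TCP orientation; "contact_force": force on the tool from outside, world axes, zero at the start; "moment": the same for the moment, N m; "gripper_width": finger opening in m; "grip_force": force on a finger pad.
Only numpy, scipy, OpenCV 4.12 (cv2) and the standard library are available. Lean on these libraries where they do the work, as an engineer would, in place of code of your own. Each camera call takes 0.05 s, during which the arm holds its last target. There are 200 camera calls.

### The job

Put the loose chisels away: slide the case's lid fully open (try it first; if the hidden catch holds it, give the round knob a quarter turn and try again), then lay each chisel lying on the bench flat on its own painted outline in the case, blade pointing the way its outline points. When all are in, slide the lid fully closed, and leave the other things on the bench where they are.

Things in the scene. Friction and masses are not known exactly. Their poses are not given: they have to be found in the camera images.
- case: Fixed low wooden case with a sliding lid. Origin on the bench under the middle of its well; x to the rear of the case, y left, z up (mm). Well x -95 to 95, y -138 to 138, floor 10 high; walls 10 thick, 58 high. Behind it a deck (x 95 to 300, 58 high) over which the lid slides open; on the left a lock rail (y 138 to 204, 58 high) carrying the catch knob.
- lid (a joint): Sliding lid, m: 0 = closed, grows along the case's +x to the stop at 0.185 (well free); starts within 4 mm of closed. Plywood, underside 60 and top 68 mm above the bench; rubs with 2 N and stays where left. A hidden catch may or may not hold it: if held it moves at most 30 mm and then comes up hard. The catch matters only near closed.
- lid_handle (a point): Middle of the lid's handle, a dark wooden upright block on the lid near its front edge, moving with it: 18 mm thick (case x), 80 wide (case y), 30 tall; this point is 83 mm above the bench, the block's top at 98. Pinch it from above across its 18 mm.
- knob_grip (a point): Axis of the catch knob, at mid-height, 87 mm above the bench. Plain round steel knob, 40 mm across, 68 to 102 mm above the bench, on a 52 mm collar; no stops, 0.05 N m, looks alike at every angle. Of each half turn the lid is held over about 100 degrees and free over 80: leave it when free. Pulling a held lid squares the catch; 1.2 to 1.9 rad from there frees it.
- chisel_broad: Chisel lying flat: broad flared blade, the widest. Origin: under the middle of the handle; x points to the cutting edge, z up. Wooden handle 80 long (x -40 to 40), 30 wide, 26 tall; steel blade 75 long beyond it and 46 wide (first 22 mm a narrow shank), in mid-height of the handle; overall 155 mm, about 0.2 kg. May be absent.
- chisel_narrow: Chisel lying flat: the narrowest blade, thin as a finger. Origin: under the middle of the handle; x points to the cutting edge, z up. Wooden handle 84 long (x -42 to 42), 26 wide, 26 tall; steel blade 76 long beyond it and 12 wide (first 22 mm a narrow shank), in mid-height of the handle; overall 160 mm, about 0.2 kg. May be absent.
- chisel_long: Chisel lying flat: the longest, slimmest handle with a short medium blade. Origin: under the middle of the handle; x points to the cutting edge, z up. Wooden handle 108 long (x -54 to 54), 24 wide, 26 tall; steel blade 52 long beyond it and 24 wide (first 22 mm a narrow shank), in mid-height of the handle; overall 160 mm, about 0.2 kg. May be absent.
- chisel_stub: Chisel lying flat: the short stubby one with the thickest handle. Origin: under the middle of the handle; x points to the cutting edge, z up. Wooden handle 60 long (x -30 to 30), 34 wide, 26 tall; steel blade 46 long beyond it and 30 wide (first 22 mm a narrow shank), in mid-height of the handle; overall 106 mm, about 0.2 kg. May be absent.
- tip_broad (a point): Middle of the cutting edge of chisel_broad, 115 mm ahead of its origin and 13 mm above its underside.
- tip_narrow (a point): Middle of the cutting edge of chisel_narrow, 118 mm ahead of its origin and 13 mm above its underside.
- tip_long (a point): Middle of the cutting edge of chisel_long, 106 mm ahead of its origin and 13 mm above its underside.
- tip_stub (a point): Middle of the cutting edge of chisel_stub, 76 mm ahead of its origin and 13 mm above its underside.
- rest_broad: Fixed pale panel in the well with dark outline of chisel_broad; four side by side, 60 mm pitch, changing order. Origin: under the panel where the handle's middle belongs; x points where the blade points; top surface (and a home chisel's origin) 4 mm above it. Panel x -58 to 128, y -29 to 29; along each side a low fence 3 thick, 9 above the panel, inner faces 46 apart.
- rest_narrow: Fixed pale panel in the well with dark outline of chisel_narrow; four side by side, 60 mm pitch, changing order. Origin: under the panel where the handle's middle belongs; x points where the blade points; top surface (and a home chisel's origin) 4 mm above it. Panel x -58 to 128, y -29 to 29; along each side a low fence 3 thick, 9 above the panel, inner faces 42 apart.
- rest_long: Fixed pale panel in the well with dark outline of chisel_long; four side by side, 60 mm pitch, changing order. Origin: under the panel where the handle's middle belongs; x points where the blade points; top surface (and a home chisel's origin) 4 mm above it. Panel x -58 to 128, y -29 to 29; along each side a low fence 3 thick, 9 above the panel, inner faces 40 apart.
- rest_stub: Fixed pale panel in the well with dark outline of chisel_stub; four side by side, 60 mm pitch, changing order. Origin: under the panel where the handle's middle belongs; x points where the blade points; top surface (and a home chisel's origin) 4 mm above it. Panel x -58 to 128, y -29 to 29; along each side a low fence 3 thick, 9 above the panel, inner faces 50 apart.
- mallet: Bystander, loose, to be left where it is: rubber-headed mallet, 260 mm (mm); origin at its underside.
- stone: Bystander, loose, to be left where it is: grey sharpening stone 150 x 50 x 22 (mm); origin at its underside.
- offcut: Bystander, loose, to be left where it is: wood offcut 50 x 110 x 30 (mm); origin at its underside.
- square: Bystander, loose, to be left where it is: try square, 150 mm blade (mm); origin at its underside.
- jar: Bystander, loose, to be left where it is: glass jar 76 across, 100 tall (mm); origin at its underside.
- glue: Bystander, loose, to be left where it is: glue bottle 60 across, 180 tall (mm); origin at its underside.
- tape: Bystander, loose, to be left where it is: tape measure 70 x 70 x 35 (mm); origin at its underside.
Not all that is in view belongs to the job. Leave any orange or turquoise look-alike of the chisel_long alone.

How it is judged:
On the way, in this order (a step that is already met when the one before it is completed fails the run):
1. the lid is slid open (at least 165 mm of its 185) (value of joint lid above 0.165 m), for 0.2 s.
2. with the lid still open, every chisel that is present lies on its own outline (x of chisel_broad in the frame of rest_broad between -0.02 and 0.02 m and y of chisel_broad in the frame of rest_broad between -0.013 and 0.013 m and y of tip_broad in the frame of rest_broad between -0.025 and 0.025 m and x of tip_broad in the frame of rest_broad above 0 m and z of chisel_broad in the frame of rest_broad below 0.012 m and angle between each of chisel_broad, chisel_narrow, chisel_long, chisel_stub's own z axis and vertical below 0.12 rad and x of chisel_narrow in the frame of rest_narrow between -0.02 and 0.02 m and y of chisel_narrow in the frame of rest_narrow between -0.013 and 0.013 m and y of tip_narrow in the frame of rest_narrow between -0.025 and 0.025 m and x of tip_narrow in the frame of rest_narrow above 0 m and z of chisel_narrow in the frame of rest_narrow below 0.012 m and x of chisel_long in the frame of rest_long between -0.02 and 0.02 m and y of chisel_long in the frame of rest_long between -0.013 and 0.013 m and y of tip_long in the frame of rest_long between -0.025 and 0.025 m and x of tip_long in the frame of rest_long above 0 m and z of chisel_long in the frame of rest_long below 0.012 m and x of chisel_stub in the frame of rest_stub between -0.02 and 0.02 m and y of chisel_stub in the frame of rest_stub between -0.013 and 0.013 m and y of tip_stub in the frame of rest_stub between -0.025 and 0.025 m and x of tip_stub in the frame of rest_stub above 0 m and z of chisel_stub in the frame of rest_stub below 0.012 m and value of joint lid above 0.15 m), for 0.2 s.
3. the lid is slid closed again (value of joint lid below 0.008 m), for 0.2 s.
At the end, for the whole second after the job is handed in: Every chisel present lies flat and at rest on its own outline: handle middle within 20 mm along and 13 mm across, cutting edge within 25 mm across, blade pointing the outline's way; the lid is closed to within 8 mm (x of chisel_broad in the frame of rest_broad between -0.02 and 0.02 m and y of chisel_broad in the frame of rest_broad between -0.013 and 0.013 m and y of tip_broad in the frame of rest_broad between -0.025 and 0.025 m and x of tip_broad in the frame of rest_broad above 0 m and z of chisel_broad in the frame of rest_broad below 0.012 m and angle between each of chisel_broad, chisel_narrow, chisel_long, chisel_stub's own z axis and vertical below 0.12 rad and x of chisel_narrow in the frame of rest_narrow between -0.02 and 0.02 m and y of chisel_narrow in the frame of rest_narrow between -0.013 and 0.013 m and y of tip_narrow in the frame of rest_narrow between -0.025 and 0.025 m and x of tip_narrow in the frame of rest_narrow above 0 m and z of chisel_narrow in the frame of rest_narrow below 0.012 m and x of chisel_long in the frame of rest_long between -0.02 and 0.02 m and y of chisel_long in the frame of rest_long between -0.013 and 0.013 m and y of tip_long in the frame of rest_long between -0.025 and 0.025 m and x of tip_long in the frame of rest_long above 0 m and z of chisel_long in the frame of rest_long below 0.012 m and x of chisel_stub in the frame of rest_stub between -0.02 and 0.02 m and y of chisel_stub in the frame of rest_stub between -0.013 and 0.013 m and y of tip_stub in the frame of rest_stub between -0.025 and 0.025 m and x of tip_stub in the frame of rest_stub above 0 m and z of chisel_stub in the frame of rest_stub below 0.012 m and value of joint lid below 0.008 m and linear speed of each of chisel_broad, chisel_narrow, chisel_long, chisel_stub below 0.02 m/s); the robot touches nothing.
It fails at once if another thing on the bench is moved more than 60 mm (distance of any of mallet, stone, offcut, square, jar, glue, tape from where it was at the start of the episode above 0.06 m).
Of chisel_broad, chisel_narrow, chisel_long, chisel_stub only 3 to 4 are there at a start; the rules pass over those that are not, and their reading is None.
At some moment in a run one of chisel_broad, chisel_narrow, chisel_long, chisel_stub may be knocked a few centimetres aside while the robot is not near it.
Once in a run the grip may slacken for a moment while it holds something.
It also fails if it takes over 210 s, if anything falls off the work surface, if the arm or the gripper's body presses on something with over 40 N, if the wrist force passes 120 N, or if a joint passes its speed limit or range.

## Working session

There is one attempt and no reset: what is moved stays moved. The work goes in short steps, Python scripts to look and compute and a shell command to move; the robot and the scene stay as the last step left them, time stands still between calls to the robot, and variables do not carry over. Pictures are saved under pics/ and viewed, at most 14 in all, crops included, and the job is handed in when it is done.

```bash
ls; mkdir -p pics
cat > h.py <<'E'
import numpy as np, cv2
from bench import sense, camera, camera_model, silhouettes, pinpoint
def cam(name, s=None):
    m=camera_model(name); K=np.array(m["intrinsics"],float)
    if "mount" in m:
        s=s or sense(); T=np.eye(4); T[:3,:3]=s["ee_rot"]; T[:3,3]=s["tcp_pos"]
        W=T@np.array(m["mount"]); return K,W[:3,:3],W[:3,3]
    R=cv2.Rodrigues(np.array(m["rvec"],float))[0]; t=np.array(m["tvec"],float).ravel()
    return K,R.T,-R.T@t
def ray(c,px):
    K,R,o=c; d=R@np.linalg.inv(K)@np.array([px[1],px[0],1.]); return o,d/np.linalg.norm(d)
def onz(c,px,z):
    o,d=ray(c,px); return o+d*(z-o[2])/d[2]
def tri(rs):
    A=np.zeros((3,3));b=np.zeros(3)
    for o,d in rs:
        P=np.eye(3)-np.outer(d,d);A+=P;b+=P@o
    p=np.linalg.solve(A,b); return p,[np.linalg.norm((np.eye(3)-np.outer(d,d))@(p-o)) for o,d in rs]
E
cat > a.py <<'E'
from h import *
np.set_printoptions(precision=4,suppress=True)
for n in ["scene","side","wrist"]:
    s=sense(); im=camera(n); cv2.imwrite(f"pics/a_{n}.png",cv2.resize(im,(800,600)) )
    print(n,cam(n,s)[2],cam(n,s)[1][:,2],cam(n,s)[0][0,0])
names=["lid_handle","knob_grip","case"]+[f"{p}_{k}" for k in ["broad","narrow","long","stub"] for p in ["chisel","tip"]]
for t in names:
    d={}
    for n in ["scene","side"]:
        d[n]=[(r["pixel"],round(r["confidence"],2)) for r in pinpoint(t,n)][:3]
    print(t,d)
print(sense()["time_s"])
E
python3 a.py
```

```text
pics
scene [1.2913 0.1437 1.3739] [-0.5344 -0.1426 -0.8331] 510.2336108906358
side [ 0.2464 -1.2041  1.549 ] [ 0.1026  0.6032 -0.7909] 532.1664878069944
wrist [ 0.2339 -0.5018  0.3728] [-0.2573 -0.0818 -0.9629] 314.43220146621616
lid_handle {'scene': [([230.0, 353.4], 0.67), ([215.3, 127.8], 0.45)], 'side': [([154.5, 276.2], 0.9), ([213.9, 363.5], 0.64)]}
knob_grip {'scene': [([281.2, 407.7], 0.6)], 'side': [([115.3, 295.5], 0.83), ([267.6, 372.4], 0.31)]}
case {'scene': [([267.2, 345.7], 0.68)], 'side': [([164.7, 297.2], 0.86)]}
chisel_broad {'scene': [([233.1, 233.8], 0.64)], 'side': [([242.1, 306.5], 0.75), ([161.8, 296.5], 0.67)]}
tip_broad {'scene': [([260.5, 216.8], 0.86)], 'side': [([241.7, 340.8], 0.71), ([267.0, 307.0], 0.71), ([243.9, 310.3], 0.46)]}
chisel_narrow {'scene': [], 'side': []}
tip_narrow {'scene': [([198.2, 213.8], 0.45), ([261.9, 213.8], 0.21)], 'side': []}
chisel_long {'scene': [([187.4, 269.8], 0.87), ([141.4, 229.4], 0.63)], 'side': [([215.2, 293.9], 0.84), ([235.0, 247.5], 0.75)]}
tip_long {'scene': [([157.3, 248.9], 0.83), ([257.4, 254.9], 0.75), ([259.1, 213.5], 0.58)], 'side': [([257.0, 261.4], 0.7), ([215.7, 322.4], 0.52), ([257.9, 219.7], 0.38)]}
chisel_stub {'scene': [([218.2, 205.7], 0.8)], 'side': [([268.2, 308.0], 0.86), ([331.8, 336.0], 0.49), ([212.9, 322.9], 0.22)]}
tip_stub {'scene': [([199.0, 213.0], 0.65)], 'side': [([147.2, 229.2], 0.42)]}
1.25
```

View pics/a_scene.png

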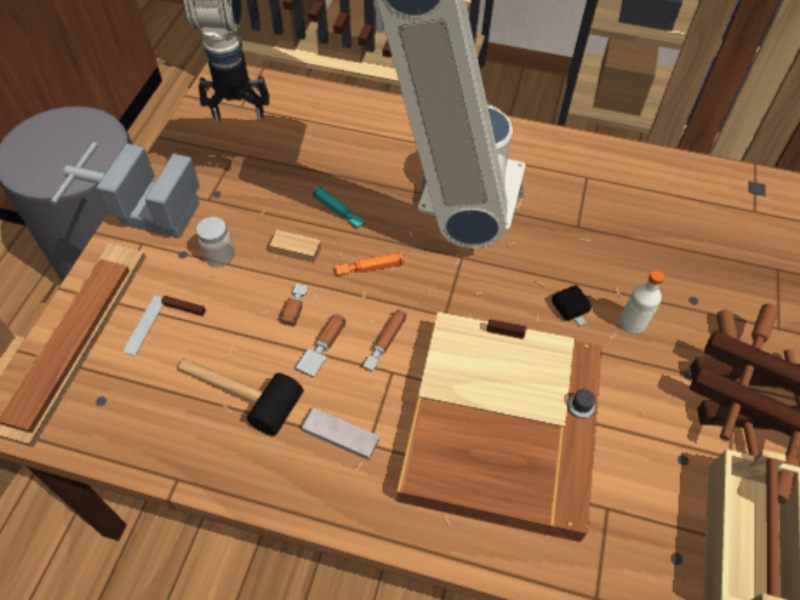

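View pics/a_side.png

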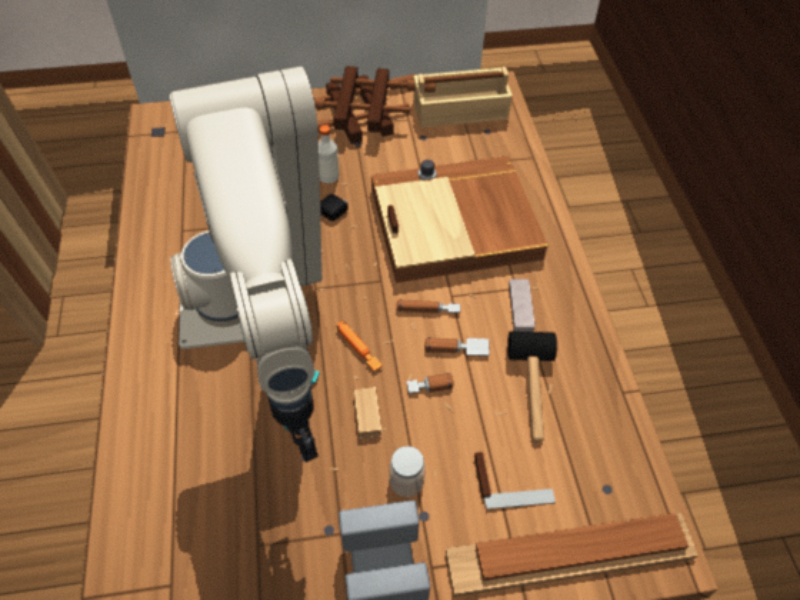

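Scene shows the case (lid handle 506,328; knob 582,402 in the 800 px picture), long handle 392,325, broad 330,332, stub 292,310; no narrow chisel; orange/turquoise look-alikes apart. The side view agrees (long 418,305; broad 442,345; stub 438,381).

```bash
cat > b.py <<'E'
from h import *
np.set_printoptions(precision=4,suppress=True)
S=cam("scene");D=cam("side")
P=dict(lid_handle=((230,353.4),(154.5,276.2)),knob=((281.2,407.7),(115.3,295.5)),case=((267.2,345.7),(164.7,297.2)),
broad=((233.1,233.8),(242.1,306.5)),tbroad=((260.5,216.8),(241.7,340.8)),long=((228,274),(215.2,293.9)),tlong=((257.4,254.9),(215.7,322.4)),
stub=((218.2,205.7),(268.2,308)),tstub=((199,213),(270,286)))
for k,(a,b) in P.items():
    p,e=tri([ray(S,a),ray(D,b)]);print(k,p,np.round(e,4))
# case edge direction: from the front corners / wall, by hand (800px): front-left, back-left.. on z .058
f=lambda c,u,v,z:onz(c,(v*.7,u*.7),z)
for c,pts in((S,[(400,497),(586,532),(600,346),(438,315)]),(D,[(544,244),(509,160),(373,178),(399,270)])):
    for u,v in pts: print(f(c,u,v,.06))
for t in ["lid","lid_handle"]:
  for n in ["scene","side"]:
    for r in silhouettes(t,n)[:1]:
        m=r["mask"].astype(np.uint8);print(t,n,round(r["confidence"],2),m.sum(),cv2.minAreaRect(cv2.findNonZero(m)))
        c=max(cv2.findContours(m,0,2)[0],key=cv2.contourArea);q=cv2.approxPolyDP(c,6,True)[:,0]
        print([np.round(onz(cam(n),(v,u),.068),3).tolist() for u,v in q])
print(sense()["time_s"],sense()["ee_rot"])
E
python3 b.py
```

```text
lid_handle [0.4506 0.1576 0.0816] [0.0051 0.0051]
knob [0.5655 0.3437 0.0835] [0.007 0.007]
case [0.5354 0.1621 0.0041] [0.0035 0.0035]
broad [ 0.5081 -0.2     0.0007] [0.0001 0.0001]
tbroad [ 0.6227 -0.2188  0.0091] [0.0034 0.0034]
long [ 0.4752 -0.0849  0.0203] [0.0091 0.0091]
tlong [ 0.5823 -0.1075  0.0173] [0.0002 0.0002]
stub [ 0.4888 -0.3049  0.0085] [0.0055 0.0055]
tstub [ 0.4147 -0.3051  0.0148] [0.0047 0.0047]
[0.8467 0.0434 0.06  ]
[0.8176 0.3831 0.06  ]
[0.4191 0.3613 0.06  ]
[0.4372 0.0158 0.06  ]
[0.8305 0.0345 0.06  ]
[0.8164 0.36   0.06  ]
[0.421  0.3424 0.06  ]
[0.4427 0.0026 0.06  ]
lid scene 0.91 6432 ((349.9245910644531, 257.0007019042969), (105.8985595703125, 65.4965591430664), 11.546689987182617)
[[0.438, 0.013, 0.068], [0.645, 0.029, 0.068], [0.625, 0.314, 0.068], [0.42, 0.297, 0.068]]
lid side 0.71 3075 ((296.7005920410156, 154.7220458984375), (64.0739517211914, 53.84994888305664), 74.47589111328125)
[[0.624, 0.302, 0.068], [0.422, 0.292, 0.068], [0.439, 0.011, 0.068], [0.633, 0.021, 0.068]]
lid_handle side 0.62 3044 ((296.9777526855469, 154.6382598876953), (63.48979568481445, 54.846309661865234), 75.17352294921875)
[[0.617, 0.309, 0.068], [0.422, 0.292, 0.068], [0.439, 0.011, 0.068], [0.638, 0.025, 0.068]]
1.45 [[ 0.9521  0.3058 -0.    ]
 [ 0.3058 -0.9521  0.    ]
 [ 0.     -0.     -1.    ]]
```

```bash
cat > plan.py <<'E'
# plan.py x y z yawdeg : prints turn wz, then shift (tool axes after the turn) in mm
import sys; from h import *
x,y,z,a=map(float,sys.argv[1:5]); s=sense(); R=np.array(s["ee_rot"]); p=np.array(s["tcp_pos"])
a=np.radians(a); T=np.array([[np.cos(a),np.sin(a),0],[np.sin(a),-np.cos(a),0],[0,0,-1]])
w=np.degrees(cv2.Rodrigues(R.T@T)[0].ravel()); t=T.T@(np.array([x,y,z])-p)*1000
print("turn",np.round(w,2),"shift",np.round(t,1),"len",round(np.linalg.norm(t)),"| tcp",np.round(p,4),"yaw",round(np.degrees(np.arctan2(R[1,0],R[0,0])),2),"w",round(s["gripper_width"],4),"gf",round(s["grip_force"],1),"F",np.round(s["contact_force"],1),"j",np.round(s["joint_pos"],2),"t",round(s["time_s"],2))
E
I="python3 -m inch"
$I '[{"wz":-7},{"wz":-7},{"wz":-7},{"wz":-7},{"wz":-7}]' 
$I '[{"wz":-7},{"wz":-7},{"wz":-7},{"wz":-7},{"wz":-7}]' >/dev/null
$I '[{"wz":-5.9},{"tx":36.8,"ty":18.1},{"tx":36.8,"ty":18.1},{"tx":36.8,"ty":18.1},{"tx":36.8,"ty":18.1}]' >/dev/null
$I '[{"tx":36.8,"ty":18.1},{"tx":36.8,"ty":18.1},{"tx":36.8,"ty":18.1},{"tx":36.8,"ty":18.1},{"tx":36.8,"ty":18.1}]' >/dev/null
$I '[{"tx":36.8,"ty":18.1},{"tx":36.8,"ty":18.1},{"tx":36.8,"ty":18.1},{"tx":36.8,"ty":18.1},{"tx":36.8,"ty":18.1}]' >/dev/null
$I '[{"tx":36.8,"ty":18.1},{"tx":36.8,"ty":18.1},{"tx":36.8,"ty":18.1},{"tx":36.8,"ty":18.1},{}]' >/dev/null
python3 plan.py .4506 .1576 .2 93.7
```

```text
turn [ -0.    -0.   -75.89] shift [661.6 325.8  48.3] len 739 | tcp [ 0.1682 -0.5236  0.2483] yaw 17.81 w 0.0855 gf 0.0 F [0.4 0.2 1. ] j [-1.41  0.26  0.02  1.33  0.    1.42] t 1.45validation failed for argument at $[0]...
validation failed for argument at $[0]...
validation failed for argument at $[0]...
validation failed for argument at $[0]...
validation failed for argument at $[0]...
validation failed for argument at $[0]...
```

```bash
python3 -m inch '[{"wx":0,"wy":0,"wz":-7,"tx":0,"ty":0,"tz":0,"grip":-1},{"wx":0,"wy":0,"wz":-7,"tx":0,"ty":0,"tz":0,"grip":-1},{"wx":0,"wy":0,"wz":-7,"tx":0,"ty":0,"tz":0,"grip":-1},{"wx":0,"wy":0,"wz":-7,"tx":0,"ty":0,"tz":0,"grip":-1},{"wx":0,"wy":0,"wz":-7,"tx":0,"ty":0,"tz":0,"grip":-1}]'; python3 -m inch --help | head -20
```

```text
time_s: 1.87
tcp_pos: [0.1682, -0.5237, 0.2483]
ee_rot: [[0.6, 0.8, 0.0], [0.8, -0.6, -0.0], [-0.0, 0.0, -1.0]]
contact_force: [-0.4, 0.8, -0.2]
gripper_width: 0.0852
grip_force: 0.0invalid input: not JSON, or not a number
```

```bash
python3 -m inch '[{"wx":0,"wy":0,"wz":-6.8,"tx":0,"ty":0,"tz":8,"grip":-1},{"wx":0,"wy":0,"wz":-6.8,"tx":0,"ty":0,"tz":8,"grip":-1},{"wx":0,"wy":0,"wz":-6.8,"tx":0,"ty":0,"tz":8,"grip":-1},{"wx":0,"wy":0,"wz":-6.8,"tx":0,"ty":0,"tz":8,"grip":-1},{"wx":0,"wy":0,"wz":-6.8,"tx":0,"ty":0,"tz":8,"grip":-1}]' >/dev/null
python3 -m inch '[{"wx":0,"wy":0,"wz":-6.9,"tx":0,"ty":0,"tz":8,"grip":-1},{"wx":0,"wy":0,"wz":0,"tx":36.8,"ty":18.1,"tz":0,"grip":-1},{"wx":0,"wy":0,"wz":0,"tx":36.8,"ty":18.1,"tz":0,"grip":-1},{"wx":0,"wy":0,"wz":0,"tx":36.8,"ty":18.1,"tz":0,"grip":-1},{"wx":0,"wy":0,"wz":0,"tx":36.8,"ty":18.1,"tz":0,"grip":-1}]' >/dev/null
python3 -m inch '[{"wx":0,"wy":0,"wz":0,"tx":36.8,"ty":18.1,"tz":0,"grip":-1},{"wx":0,"wy":0,"wz":0,"tx":36.8,"ty":18.1,"tz":0,"grip":-1},{"wx":0,"wy":0,"wz":0,"tx":36.8,"ty":18.1,"tz":0,"grip":-1},{"wx":0,"wy":0,"wz":0,"tx":36.8,"ty":18.1,"tz":0,"grip":-1},{"wx":0,"wy":0,"wz":0,"tx":36.8,"ty":18.1,"tz":0,"grip":-1}]' >/dev/null
python3 -m inch '[{"wx":0,"wy":0,"wz":0,"tx":36.8,"ty":18.1,"tz":0,"grip":-1},{"wx":0,"wy":0,"wz":0,"tx":36.8,"ty":18.1,"tz":0,"grip":-1},{"wx":0,"wy":0,"wz":0,"tx":36.8,"ty":18.1,"tz":0,"grip":-1},{"wx":0,"wy":0,"wz":0,"tx":36.8,"ty":18.1,"tz":0,"grip":-1},{"wx":0,"wy":0,"wz":0,"tx":36.8,"ty":18.1,"tz":0,"grip":-1}]' >/dev/null
python3 -m inch '[{"wx":0,"wy":0,"wz":0,"tx":36.8,"ty":18.1,"tz":0,"grip":-1},{"wx":0,"wy":0,"wz":0,"tx":36.8,"ty":18.1,"tz":0,"grip":-1},{"wx":0,"wy":0,"wz":0,"tx":36.8,"ty":18.1,"tz":0,"grip":-1},{"wx":0,"wy":0,"wz":0,"tx":36.8,"ty":18.1,"tz":0,"grip":-1},{"wx":0,"wy":0,"wz":0,"tx":0,"ty":0,"tz":0,"grip":-1}]' >/dev/null
python3 plan.py .4506 .1576 .2 93.7
python3 - <<'E'
from h import *
s=sense();im=camera("wrist");cv2.imwrite("pics/w1.png",im);c=cam("wrist",s)
np.set_printoptions(precision=4,suppress=True)
for t,z in(("lid_handle",.083),("knob_grip",.087)):
    for r in pinpoint(t,"wrist")[:2]: print(t,r["pixel"],r["confidence"],onz(c,r["pixel"],z))
for r in silhouettes("lid_handle","wrist")[:2]: print(r["pixel"],r["confidence"],cv2.minAreaRect(cv2.findNonZero(r["mask"].astype(np.uint8))))
E
```

```text
turn [ 0.07 -0.09  0.29] shift [-6.1 -2.1 -0. ] len 6 | tcp [0.4523 0.1638 0.2   ] yaw 93.99 w 0.0853 gf 0.0 F [-1.2 -1.1 -0.4] j [ 0.17  0.16 -0.23  1.18  0.    1.67] t 3.95
lid_handle [220.2, 273.8] 0.57 [0.4473 0.1597 0.083 ]
[173.8, 363.7] 0.63 ((386.766357421875, 193.29249572753906), (278.44482421875, 335.9847106933594), 1.0741698741912842)
```

View pics/w1.png

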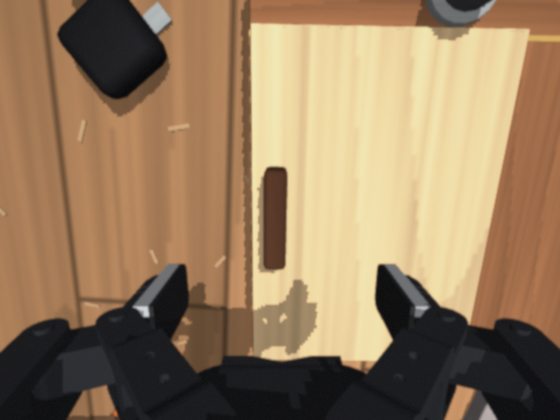

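Wrist view: handle at (275,217), square with the gripper, knob at the top (460,0). Going down to pinch.

```bash
python3 -m inch '[{"wx":0,"wy":0,"wz":0.2,"tx":-5,"ty":-3.5,"tz":30,"grip":-1},{"wx":0,"wy":0,"wz":0,"tx":0,"ty":0,"tz":30,"grip":-1},{"wx":0,"wy":0,"wz":0,"tx":0,"ty":0,"tz":30,"grip":-0.3},{"wx":0,"wy":0,"wz":0,"tx":0,"ty":0,"tz":18,"grip":-0.3},{"wx":0,"wy":0,"wz":0,"tx":0,"ty":0,"tz":0,"grip":-0.3}]' 40
python3 -m inch '[{"wx":0,"wy":0,"wz":0,"tx":0,"ty":0,"tz":0,"grip":1},{"wx":0,"wy":0,"wz":0,"tx":0,"ty":0,"tz":0,"grip":1},{"wx":0,"wy":0,"wz":0,"tx":0,"ty":0,"tz":0,"grip":1},{"wx":0,"wy":0,"wz":0,"tx":0,"ty":0,"tz":0,"grip":1},{"wx":0,"wy":0,"wz":0,"tx":0,"ty":0,"tz":0,"grip":1}]' 40
python3 plan.py .4506 .1576 .092 93.7
```

```text
time_s: 4.57
tcp_pos: [0.4451, 0.1514, 0.0895]
ee_rot: [[-0.059, 0.998, -0.005], [0.998, 0.059, -0.001], [-0.001, -0.005, -1.0]]
contact_force: [0.2, 0.4, 0.6]
gripper_width: 0.0555
grip_force: 0.0
time_s: 4.98
tcp_pos: [0.4483, 0.153, 0.094]
ee_rot: [[-0.06, 0.998, 0.003], [0.998, 0.06, -0.0], [-0.0, 0.003, -1.0]]
contact_force: [-0.4, -3.0, 7.2]
gripper_width: 0.0169
grip_force: 41.1
turn [ 0.18  0.03 -0.23] shift [4.5 2.6 2. ] len 6 | tcp [0.4483 0.153  0.094 ] yaw 93.47 w 0.0169 gf 41.1 F [-0.4 -3.   7.2] j [ 0.15  0.23 -0.44  0.9  -0.    1.66] t 4.98
```

```bash
python3 -m inch '[{"wx":0,"wy":0,"wz":0,"tx":0,"ty":7,"tz":0,"grip":1},{"wx":0,"wy":0,"wz":0,"tx":0,"ty":7,"tz":0,"grip":1},{"wx":0,"wy":0,"wz":0,"tx":0,"ty":7,"tz":0,"grip":1},{"wx":0,"wy":0,"wz":0,"tx":0,"ty":7,"tz":0,"grip":1},{"wx":0,"wy":0,"wz":0,"tx":0,"ty":7,"tz":0,"grip":1}]' 60
python3 -m inch '[{"wx":0,"wy":0,"wz":0,"tx":0,"ty":1,"tz":0,"grip":1},{"wx":0,"wy":0,"wz":0,"tx":0,"ty":1,"tz":0,"grip":1}]'
```

```text
time_s: 5.4
tcp_pos: [0.4832, 0.1548, 0.0941]
ee_rot: [[-0.06, 0.998, 0.003], [0.998, 0.06, -0.001], [-0.001, 0.003, -1.0]]
contact_force: [-2.8, -4.7, 9.0]
gripper_width: 0.0166
grip_force: 62.4
time_s: 5.57
tcp_pos: [0.4854, 0.1549, 0.0941]
ee_rot: [[-0.06, 0.998, 0.003], [0.998, 0.06, -0.001], [-0.001, 0.003, -1.0]]
contact_force: [-2.1, -3.5, 8.5]
gripper_width: 0.0167
grip_force: 62.5
```

Free so far (37 mm, ~3 N). Carry on.

```bash
python3 -m inch '[{"wx":0,"wy":0,"wz":0,"tx":0,"ty":5,"tz":0,"grip":1},{"wx":0,"wy":0,"wz":0,"tx":0,"ty":8,"tz":0,"grip":1},{"wx":0,"wy":0,"wz":0,"tx":0,"ty":12,"tz":0,"grip":1},{"wx":0,"wy":0,"wz":0,"tx":0,"ty":15,"tz":0,"grip":1},{"wx":0,"wy":0,"wz":0,"tx":0,"ty":15,"tz":0,"grip":1}]'
python3 -m inch '[{"wx":0,"wy":0,"wz":0,"tx":0,"ty":20,"tz":0,"grip":1},{"wx":0,"wy":0,"wz":0,"tx":0,"ty":20,"tz":0,"grip":1},{"wx":0,"wy":0,"wz":0,"tx":0,"ty":20,"tz":0,"grip":1},{"wx":0,"wy":0,"wz":0,"tx":0,"ty":15,"tz":0,"grip":1},{"wx":0,"wy":0,"wz":0,"tx":0,"ty":6,"tz":0,"grip":1}]'
python3 -m inch '[{"wx":0,"wy":0,"wz":0,"tx":0,"ty":4,"tz":0,"grip":1},{"wx":0,"wy":0,"wz":0,"tx":0,"ty":4,"tz":0,"grip":1},{"wx":0,"wy":0,"wz":0,"tx":0,"ty":0,"tz":0,"grip":1}]'
```

```text
time_s: 5.98
tcp_pos: [0.5401, 0.1578, 0.0941]
ee_rot: [[-0.06, 0.998, 0.002], [0.998, 0.06, -0.002], [-0.002, 0.002, -1.0]]
contact_force: [-2.3, -6.5, 7.3]
gripper_width: 0.0164
grip_force: 62.4
time_s: 6.4
tcp_pos: [0.6227, 0.1622, 0.0941]
ee_rot: [[-0.059, 0.998, 0.004], [0.998, 0.059, -0.002], [-0.003, 0.003, -1.0]]
contact_force: [-2.0, -8.6, 9.3]
gripper_width: 0.0169
grip_force: 62.6
time_s: 6.65
tcp_pos: [0.6297, 0.1626, 0.0942]
ee_rot: [[-0.059, 0.998, 0.004], [0.998, 0.059, -0.003], [-0.003, 0.003, -1.0]]
contact_force: [2.6, -9.4, 5.2]
gripper_width: 0.0169
grip_force: 61.9
```

```bash
python3 -m inch '[{"wx":0,"wy":0,"wz":0,"tx":0,"ty":0,"tz":0,"grip":-0.3},{"wx":0,"wy":0,"wz":0,"tx":0,"ty":0,"tz":0,"grip":-0.3},{"wx":0,"wy":0,"wz":0,"tx":0,"ty":0,"tz":-30,"grip":-0.3},{"wx":0,"wy":0,"wz":0,"tx":0,"ty":0,"tz":-40,"grip":-1},{"wx":0,"wy":0,"wz":0,"tx":-10,"ty":-5,"tz":-40,"grip":-1}]'
python3 -m inch '[{"wx":0,"wy":0,"wz":0,"tx":-20,"ty":-20,"tz":-30,"grip":-1},{"wx":0,"wy":0,"wz":0,"tx":-20,"ty":-20,"tz":-30,"grip":-1},{"wx":0,"wy":0,"wz":0,"tx":-20,"ty":-20,"tz":-30,"grip":-1},{"wx":0,"wy":0,"wz":0,"tx":0,"ty":-20,"tz":-30,"grip":-1},{"wx":0,"wy":0,"wz":0,"tx":0,"ty":0,"tz":0,"grip":-1}]'
python3 - <<'E'
from h import *
np.set_printoptions(precision=4,suppress=True)
camera("scene")
s=sense();im=camera("wrist");cv2.imwrite("pics/w2.png",im);c=cam("wrist",s);S=cam("scene")
for k in["broad","narrow","long","stub"]:
  t="rest_"+k
  for n,cc in(("wrist",c),("scene",S)):
    for r in pinpoint(t,n)[:2]: print(t,n,np.round(r["pixel"]),round(r["confidence"],2),onz(cc,r["pixel"],.01))
    for r in silhouettes(t,n)[:1]: print("   sil",np.round(r["pixel"]),round(r["confidence"],2),onz(cc,r["pixel"],.012),r["mask"].sum())
E
```

```text
time_s: 7.07
tcp_pos: [0.6231, 0.1553, 0.2031]
ee_rot: [[-0.063, 0.998, -0.002], [0.998, 0.063, 0.001], [0.001, -0.002, -1.0]]
contact_force: [0.9, -0.1, 0.8]
gripper_width: 0.0758
grip_force: 0.0
time_s: 7.48
tcp_pos: [0.5457, 0.0886, 0.3297]
ee_rot: [[-0.06, 0.998, 0.009], [0.998, 0.06, 0.0], [-0.0, 0.009, -1.0]]
contact_force: [0.5, -0.6, 0.9]
gripper_width: 0.0854
grip_force: 0.0
rest_broad wrist [ 46. 244.] 0.71 [0.4928 0.2526 0.01  ]
rest_broad wrist [349. 251.] 0.57 [ 0.5165 -0.2005  0.01  ]
   sil [ 42. 265.] 0.91 [0.5192 0.2589 0.012 ] 7502
rest_broad scene [262. 376.] 0.72 [0.4945 0.2497 0.01  ]
rest_broad scene [282. 408.] 0.45 [0.5342 0.3513 0.01  ]
   sil [266. 377.] 0.62 [0.5083 0.2547 0.012 ] 812
rest_narrow wrist [142. 245.] 0.93 [0.4969 0.1334 0.01  ]
   sil [145. 267.] 0.79 [0.5269 0.1321 0.012 ] 5893
rest_narrow scene [256. 339.] 0.61 [0.5021 0.1356 0.01  ]
rest_long wrist [186. 246.] 0.89 [0.5005 0.0722 0.01  ]
   sil [187. 269.] 0.96 [0.5328 0.0742 0.012 ] 5456
rest_long scene [250. 318.] 0.79 [0.5016 0.0722 0.01  ]
   sil [255. 320.] 0.6 [0.5184 0.0803 0.012 ] 797
rest_stub wrist [ 94. 244.] 0.58 [0.494  0.1955 0.01  ]
rest_stub scene [256. 358.] 0.81 [0.4858 0.1918 0.01  ]
   sil [264. 360.] 0.9 [0.5128 0.2017 0.012 ] 777
```

View pics/w2.png

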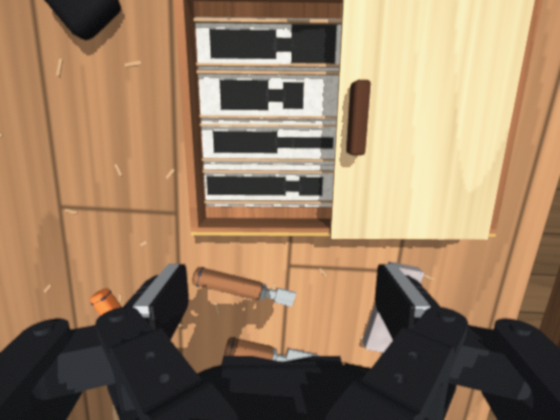

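Panels in the wrist view from top: broad, stub, narrow, long — all blades to +x (right). Move over the chisels and measure.

```bash
python3 -m inch '[{"wx":0,"wy":0,"wz":0,"tx":-41,"ty":0,"tz":0,"grip":-1},{"wx":0,"wy":0,"wz":0,"tx":-41,"ty":0,"tz":0,"grip":-1},{"wx":0,"wy":0,"wz":0,"tx":-41,"ty":0,"tz":0,"grip":-1},{"wx":0,"wy":0,"wz":0,"tx":-41,"ty":0,"tz":0,"grip":-1},{"wx":0,"wy":0,"wz":0,"tx":-41,"ty":0,"tz":0,"grip":-1}]'>/dev/null
python3 -m inch '[{"wx":0,"wy":0,"wz":0,"tx":-41,"ty":0,"tz":0,"grip":-1},{"wx":0,"wy":0,"wz":0,"tx":-41,"ty":0,"tz":0,"grip":-1},{"wx":0,"wy":0,"wz":0,"tx":0,"ty":0,"tz":0,"grip":-1},{"wx":0,"wy":0,"wz":0,"tx":0,"ty":0,"tz":0,"grip":-1}]'
cat > m.py <<'E'
from h import *
np.set_printoptions(precision=4,suppress=True)
camera("scene");camera("side")
s=sense();im=camera("wrist");cv2.imwrite("pics/w3.png",im)
C=dict(wrist=cam("wrist",s),scene=cam("scene"),side=cam("side"))
for k in["long","broad","stub","narrow"]:
  for t,z in(("chisel_"+k,0),("tip_"+k,.013)):
    for n in C:
      for r in pinpoint(t,n)[:3]: print(t,n,np.round(r["pixel"]),round(r["confidence"],2),onz(C[n],r["pixel"],z)[:2])
E
python3 m.py
```

```text
time_s: 9.13
tcp_pos: [0.5648, -0.1996, 0.3214]
ee_rot: [[-0.057, 0.998, -0.001], [0.998, 0.057, 0.001], [0.001, -0.001, -1.0]]
contact_force: [-0.4, 0.3, 0.3]
gripper_width: 0.0853
grip_force: 0.0
chisel_long wrist [135.  94.] 0.78 [ 0.3034 -0.1555]
chisel_long wrist [ 84. 218.] 0.7 [ 0.4749 -0.0802]
chisel_long wrist [243.   8.] 0.6 [ 0.1568 -0.3243]
chisel_long scene [144. 227.] 0.77 [ 0.1572 -0.3395]
chisel_long scene [185. 266.] 0.57 [ 0.2973 -0.155 ]
chisel_long scene [233. 273.] 0.54 [ 0.4725 -0.0823]
chisel_long side [283. 210.] 0.89 [ 0.1639 -0.3108]
chisel_long side [236. 246.] 0.69 [ 0.3044 -0.1412]
chisel_long side [215. 295.] 0.55 [ 0.4875 -0.0765]
tip_long wrist [106. 295.] 0.85 [ 0.5776 -0.1023]
tip_long wrist [ 84. 217.] 0.66 [ 0.4757 -0.0811]
tip_long wrist [202. 126.] 0.6 [ 0.3479 -0.2447]
tip_long scene [186. 235.] 0.84 [ 0.3385 -0.2508]
tip_long scene [258. 255.] 0.7 [ 0.5825 -0.1083]
tip_long side [255. 221.] 0.88 [ 0.21  -0.216]
tip_long side [214. 318.] 0.82 [ 0.5703 -0.093 ]
tip_long side [254. 263.] 0.78 [ 0.3515 -0.2362]
chisel_broad wrist [180. 249.] 0.73 [
[... 388 characters left out ...]
oad scene [216. 402.] 0.35 [0.3045 0.3013]
tip_broad side [243. 343.] 0.79 [ 0.6306 -0.2311]
chisel_stub wrist [246. 230.] 0.83 [ 0.4934 -0.3087]
chisel_stub wrist [251. 174.] 0.24 [ 0.409  -0.3214]
chisel_stub scene [217. 206.] 0.76 [ 0.4724 -0.3043]
chisel_stub side [266. 309.] 0.77 [ 0.4981 -0.2956]
chisel_stub side [267. 370.] 0.36 [ 0.7022 -0.3311]
tip_stub wrist [203. 324.] 0.6 [ 0.6277 -0.2293]
tip_stub wrist [246. 178.] 0.57 [ 0.4185 -0.3073]
tip_stub scene [197. 216.] 0.68 [ 0.3992 -0.2974]
tip_stub scene [177. 155.] 0.44 [ 0.3779 -0.5193]
tip_stub side [274. 286.] 0.73 [ 0.417  -0.3214]
tip_stub side [183. 290.] 0.3 [0.4946 0.063 ]
tip_narrow side [212. 324.] 0.52 [ 0.5915 -0.0866]
```

View pics/w3.png

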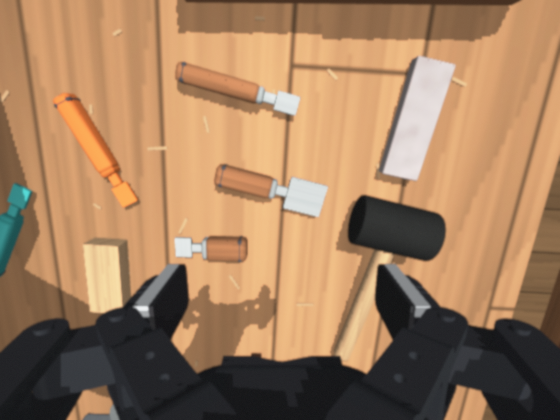

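```bash
python3 -m inch '[{"wx":0,"wy":0,"wz":-7,"tx":0,"ty":0,"tz":14,"grip":-1},{"wx":0,"wy":0,"wz":-7,"tx":0,"ty":0,"tz":14,"grip":-1},{"wx":0,"wy":0,"wz":-7,"tx":0,"ty":0,"tz":14,"grip":-1},{"wx":0,"wy":0,"wz":-7,"tx":0,"ty":0,"tz":14,"grip":-1},{"wx":0,"wy":0,"wz":-7,"tx":0,"ty":0,"tz":14,"grip":-1}]'>/dev/null
python3 -m inch '[{"wx":0,"wy":0,"wz":-7,"tx":0,"ty":0,"tz":14,"grip":-1},{"wx":0,"wy":0,"wz":-7,"tx":0,"ty":0,"tz":14,"grip":-1},{"wx":0,"wy":0,"wz":-7,"tx":0,"ty":0,"tz":14,"grip":-1},{"wx":0,"wy":0,"wz":-7,"tx":0,"ty":0,"tz":14,"grip":-1},{"wx":0,"wy":0,"wz":-7,"tx":0,"ty":0,"tz":14,"grip":-1}]'>/dev/null
python3 -m inch '[{"wx":0,"wy":0,"wz":-5,"tx":0,"ty":0,"tz":0,"grip":-1},{"wx":0,"wy":0,"wz":0,"tx":27,"ty":27,"tz":0,"grip":-1},{"wx":0,"wy":0,"wz":0,"tx":27,"ty":27,"tz":0,"grip":-1},{"wx":0,"wy":0,"wz":0,"tx":27,"ty":27,"tz":0,"grip":-0.6},{"wx":0,"wy":0,"wz":0,"tx":17,"ty":17,"tz":0,"grip":-0.6}]'>/dev/null
python3 -m inch '[{"wx":0,"wy":0,"wz":0,"tx":0,"ty":0,"tz":0,"grip":-0.6},{"wx":0,"wy":0,"wz":0,"tx":0,"ty":0,"tz":0,"grip":-0.6}]'>/dev/null
python3 plan.py .489 -.084 .027 168.4
python3 - <<'E'
from h import *
s=sense();im=camera("wrist");cv2.imwrite("pics/w4.png",im)
E
```

```text
turn [-0.01  0.07  0.21] shift [ -1.5  -3.  155.9] len 156 | tcp [ 0.4881 -0.0808  0.1829] yaw 168.61 w 0.0685 gf 0.0 F [ 0.6  0.3 -0.3] j [-0.33  0.19 -0.23  1.14 -0.   -0.13] t 11.9
```

View pics/w4.png

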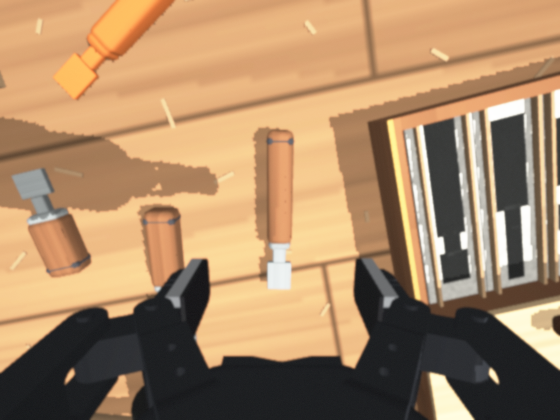

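Chisel long is vertical and centred (280,190) between the fingers. Descend and grasp.

```bash
python3 -m inch '[{"wx":0,"wy":0,"wz":0,"tx":-1.5,"ty":-2,"tz":35,"grip":-0.6},{"wx":0,"wy":0,"wz":0,"tx":0,"ty":0,"tz":40,"grip":-0.6},{"wx":0,"wy":0,"wz":0,"tx":0,"ty":0,"tz":40,"grip":-0.6},{"wx":0,"wy":0,"wz":0,"tx":0,"ty":0,"tz":30,"grip":-0.6},{"wx":0,"wy":0,"wz":0,"tx":0,"ty":0,"tz":11,"grip":-0.6}]' 60
python3 -m inch '[{"wx":0,"wy":0,"wz":0,"tx":0,"ty":0,"tz":0,"grip":1},{"wx":0,"wy":0,"wz":0,"tx":0,"ty":0,"tz":0,"grip":1},{"wx":0,"wy":0,"wz":0,"tx":0,"ty":0,"tz":0,"grip":1},{"wx":0,"wy":0,"wz":0,"tx":0,"ty":0,"tz":0,"grip":1},{"wx":0,"wy":0,"wz":0,"tx":0,"ty":0,"tz":0,"grip":1}]' 60
python3 -m inch '[{"wx":0,"wy":0,"wz":0,"tx":0,"ty":0,"tz":-20,"grip":1},{"wx":0,"wy":0,"wz":0,"tx":0,"ty":0,"tz":-30,"grip":1},{"wx":0,"wy":0,"wz":0,"tx":0,"ty":0,"tz":-40,"grip":1},{"wx":0,"wy":0,"wz":0,"tx":0,"ty":0,"tz":-30,"grip":1},{"wx":0,"wy":0,"wz":0,"tx":0,"ty":0,"tz":0,"grip":1}]'
python3 plan.py .515 .073 .042 183.3
```

```text
time_s: 12.37
tcp_pos: [0.488, -0.0843, 0.022]
ee_rot: [[-0.98, 0.201, -0.005], [0.201, 0.98, 0.002], [0.005, 0.001, -1.0]]
contact_force: [-1.0, 0.6, 0.4]
gripper_width: 0.0682
grip_force: 0.0
time_s: 12.78
tcp_pos: [0.4907, -0.0845, 0.0277]
ee_rot: [[-0.98, 0.199, 0.003], [0.199, 0.98, -0.001], [-0.003, -0.001, -1.0]]
contact_force: [-0.1, -1.4, 4.5]
gripper_width: 0.0225
grip_force: 59.7
time_s: 13.2
tcp_pos: [0.4921, -0.0848, 0.1528]
ee_rot: [[-0.98, 0.199, 0.01], [0.199, 0.98, -0.003], [-0.01, -0.001, -1.0]]
contact_force: [0.8, 0.1, -1.8]
gripper_width: 0.0225
grip_force: 59.4
turn [ -0.15   0.57 -14.78] shift [-31.9 156.2 110.8] len 194 | tcp [ 0.4921 -0.0848  0.1528] yaw 168.52 w 0.0225 gf 59.4 F [ 0.8  0.1 -1.8] j [-0.34  0.22 -0.29  1.06  0.   -0.14] t 13.2
```

```bash
python3 -m inch '[{"wx":0,"wy":0,"wz":-4.9,"tx":0,"ty":0,"tz":0,"grip":1},{"wx":0,"wy":0,"wz":-4.9,"tx":0,"ty":0,"tz":0,"grip":1},{"wx":0,"wy":0,"wz":-4.9,"tx":0,"ty":0,"tz":0,"grip":1},{"wx":0,"wy":0,"wz":0,"tx":-7,"ty":31,"tz":0,"grip":1},{"wx":0,"wy":0,"wz":0,"tx":-7,"ty":31,"tz":0,"grip":1}]'>/dev/null
python3 -m inch '[{"wx":0,"wy":0,"wz":0,"tx":-7,"ty":31,"tz":0,"grip":1},{"wx":0,"wy":0,"wz":0,"tx":-7,"ty":31,"tz":0,"grip":1},{"wx":0,"wy":0,"wz":0,"tx":-7,"ty":31,"tz":0,"grip":1},{"wx":0,"wy":0,"wz":0,"tx":0,"ty":0,"tz":30,"grip":1},{"wx":0,"wy":0,"wz":0,"tx":0,"ty":0,"tz":0,"grip":1}]'>/dev/null
python3 -m inch '[{"wx":0,"wy":0,"wz":0,"tx":0,"ty":0,"tz":0,"grip":1},{"wx":0,"wy":0,"wz":0,"tx":0,"ty":0,"tz":0,"grip":1}]'
python3 plan.py .518 .074 .042 183.3
python3 - <<'E'
from h import *
s=sense();im=camera("wrist");cv2.imwrite("pics/w5.png",im);c=cam("wrist",s)
np.set_printoptions(precision=4,suppress=True)
for k in["broad","stub","narrow","long"]:
    for r in pinpoint("rest_"+k,"wrist")[:2]: print(k,np.round(r["pixel"]),r["confidence"],onz(c,r["pixel"],.01))
E
```

```text
time_s: 14.2
tcp_pos: [0.5157, 0.0722, 0.1169]
ee_rot: [[-0.998, -0.055, -0.0], [-0.055, 0.998, -0.0], [0.0, -0.0, -1.0]]
contact_force: [-0.7, -0.2, -2.1]
gripper_width: 0.0226
grip_force: 59.6
turn [-0.01 -0.02 -0.13] shift [-2.4  1.7 74.9] len 75 | tcp [0.5157 0.0722 0.1169] yaw -176.83 w 0.0226 gf 59.6 F [-0.7 -0.2 -2.1] j [-0.02  0.28 -0.29  0.99 -0.   -0.08] t 14.2
broad [200. 525.] 0.87 [0.492  0.2562 0.01  ]
stub [198. 441.] 0.89 [0.4938 0.1921 0.01  ]
narrow [199. 363.] 0.93 [0.4978 0.1334 0.01  ]
```

View pics/w5.png

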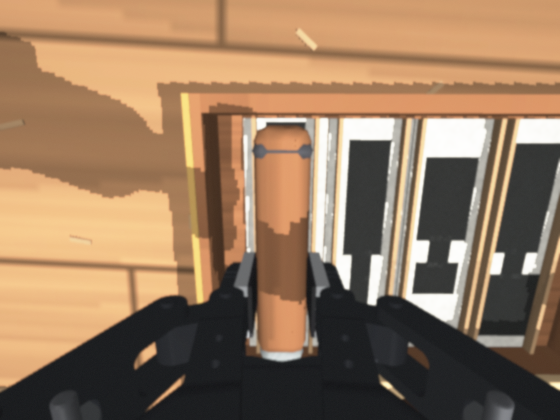

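Chisel hangs above the long outline, lined up (280,240 between fences at 247/318). Lower and release slightly.

```bash
python3 -m inch '[{"wx":0,"wy":0,"wz":0,"tx":-2,"ty":1,"tz":25,"grip":1},{"wx":0,"wy":0,"wz":0,"tx":0,"ty":0,"tz":25,"grip":1},{"wx":0,"wy":0,"wz":0,"tx":0,"ty":0,"tz":15,"grip":1},{"wx":0,"wy":0,"wz":0,"tx":0,"ty":0,"tz":7,"grip":1},{"wx":0,"wy":0,"wz":0,"tx":0,"ty":0,"tz":0,"grip":1}]'
python3 -m inch '[{"wx":0,"wy":0,"wz":0,"tx":0,"ty":0,"tz":2,"grip":1},{"wx":0,"wy":0,"wz":0,"tx":0,"ty":0,"tz":0,"grip":1}]'
python3 plan.py .518 .074 .042 183.3
```

```text
time_s: 14.87
tcp_pos: [0.5171, 0.0736, 0.0433]
ee_rot: [[-0.998, -0.055, -0.002], [-0.055, 0.998, 0.0], [0.002, 0.0, -1.0]]
contact_force: [-0.4, -1.0, -1.5]
gripper_width: 0.0228
grip_force: 59.6
time_s: 15.03
tcp_pos: [0.5184, 0.0738, 0.0431]
ee_rot: [[-0.998, -0.056, 0.001], [-0.056, 0.998, 0.0], [-0.001, -0.0, -1.0]]
contact_force: [1.3, -0.5, -2.6]
gripper_width: 0.0226
grip_force: 59.6
turn [-0.    0.08 -0.1 ] shift [0.4 0.3 1.1] len 1 | tcp [0.5184 0.0738 0.0431] yaw -176.8 w 0.0226 gf 59.6 F [ 1.3 -0.5 -2.6] j [-0.02  0.36 -0.4   0.81  0.   -0.07] t 15.03
```

```bash
python3 -m inch '[{"wx":0,"wy":0,"wz":0,"tx":0,"ty":0,"tz":0,"grip":0.1},{"wx":0,"wy":0,"wz":0,"tx":0,"ty":0,"tz":0,"grip":0},{"wx":0,"wy":0,"wz":0,"tx":0,"ty":0,"tz":0,"grip":0},{"wx":0,"wy":0,"wz":0,"tx":0,"ty":0,"tz":-10,"grip":0},{"wx":0,"wy":0,"wz":0,"tx":0,"ty":0,"tz":-30,"grip":0}]'
python3 -m inch '[{"wx":0,"wy":0,"wz":0,"tx":0,"ty":0,"tz":-40,"grip":0},{"wx":0,"wy":0,"wz":0,"tx":-20,"ty":0,"tz":-30,"grip":-0.6},{"wx":0,"wy":0,"wz":0,"tx":-40,"ty":0,"tz":0,"grip":-0.6},{"wx":0,"wy":0,"wz":0,"tx":0,"ty":0,"tz":0,"grip":-0.6},{"wx":0,"wy":0,"wz":0,"tx":0,"ty":0,"tz":0,"grip":-0.6}]'
python3 - <<'E'
from h import *
s=sense();im=camera("wrist");cv2.imwrite("pics/w6.png",im);c=cam("wrist",s)
np.set_printoptions(precision=4,suppress=True)
for t,z in(("chisel_long",.014),("tip_long",.027),("rest_stub",.01)):
    for r in pinpoint(t,"wrist")[:2]: print(t,np.round(r["pixel"]),r["confidence"],onz(c,r["pixel"],z))
E
python3 plan.py .53 -.21 .2 168
```

```text
time_s: 15.45
tcp_pos: [0.5158, 0.0739, 0.0804]
ee_rot: [[-0.998, -0.056, -0.006], [-0.056, 0.998, 0.0], [0.006, 0.0, -1.0]]
contact_force: [0.6, -0.9, -0.3]
gripper_width: 0.0427
grip_force: 0.0
time_s: 15.87
tcp_pos: [0.579, 0.0772, 0.1529]
ee_rot: [[-0.998, -0.056, 0.001], [-0.056, 0.998, -0.0], [-0.001, -0.0, -1.0]]
contact_force: [-0.3, 0.3, 0.5]
gripper_width: 0.0683
grip_force: 0.0
chisel_long [115. 279.] 0.87 [0.5035 0.072  0.014 ]
tip_long [248. 279.] 0.72 [0.6122 0.0773 0.027 ]
rest_stub [111. 431.] 0.85 [0.4931 0.1944 0.01  ]
turn [-0.   -0.05 15.21] shift [ -14.1 -290.7  -47.7] len 295 | tcp [0.5766 0.0773 0.1523] yaw -176.79 w 0.0687 gf 0.0 F [-0.7  0.7  0.3] j [-0.01  0.36 -0.09  1.13  0.   -0.07] t 16.07
```

View pics/w6.png

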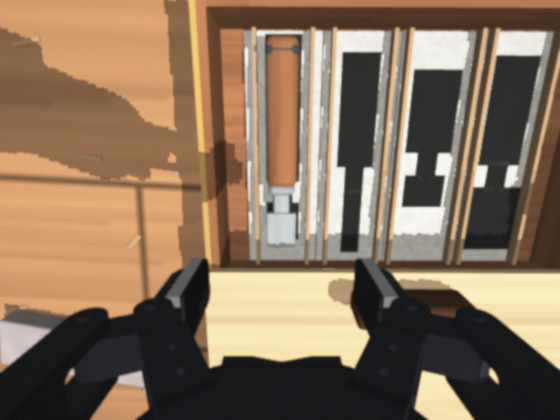

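Long lies centred on its outline (282,140). Next: broad.

```bash
python3 -m inch '[{"wx":0,"wy":0,"wz":5.3,"tx":0,"ty":0,"tz":-10,"grip":-0.7},{"wx":0,"wy":0,"wz":5.3,"tx":0,"ty":0,"tz":-10,"grip":-0.7},{"wx":0,"wy":0,"wz":5.4,"tx":0,"ty":0,"tz":-10,"grip":-0.7},{"wx":0,"wy":0,"wz":0,"tx":-2,"ty":-36,"tz":0,"grip":-0.7},{"wx":0,"wy":0,"wz":0,"tx":-2,"ty":-36,"tz":0,"grip":-0.7}]'>/dev/null
python3 -m inch '[{"wx":0,"wy":0,"wz":0,"tx":-2,"ty":-36,"tz":0,"grip":-0.7},{"wx":0,"wy":0,"wz":0,"tx":-2,"ty":-36,"tz":0,"grip":-0.7},{"wx":0,"wy":0,"wz":0,"tx":-2,"ty":-36,"tz":0,"grip":-0.7},{"wx":0,"wy":0,"wz":0,"tx":-2,"ty":-36,"tz":0,"grip":-0.7},{"wx":0,"wy":0,"wz":0,"tx":-2,"ty":-36,"tz":0,"grip":-0.7}]'>/dev/null
python3 -m inch '[{"wx":0,"wy":0,"wz":0,"tx":0,"ty":-36,"tz":0,"grip":-0.7},{"wx":0,"wy":0,"wz":0,"tx":0,"ty":0,"tz":0,"grip":-0.7},{"wx":0,"wy":0,"wz":0,"tx":0,"ty":0,"tz":0,"grip":-0.7}]'>/dev/null
cat > see.py <<'E'
import sys
from h import *
np.set_printoptions(precision=4,suppress=True)
k,fn=sys.argv[1:3]
s=sense();im=camera("wrist");cv2.imwrite(f"pics/{fn}.png",im);c=cam("wrist",s)
for t,z in(("chisel_"+k,0),("tip_"+k,.013)):
    for r in pinpoint(t,"wrist")[:2]: print(t,np.round(r["pixel"]),round(r["confidence"],2),onz(c,r["pixel"],z))
r=silhouettes("chisel_"+k,"wrist")[0]; m=r["mask"]; v,u=np.nonzero(m)
pts=np.array([onz(c,(a,b),.02)[:2] for a,b in zip(v[::3],u[::3])])
l=cv2.fitLine(pts.astype(np.float32),cv2.DIST_L2,0,1e-4,1e-4).ravel(); print("mask",round(r["confidence"],2),m.sum(),"yaw",np.degrees(np.arctan2(l[1],l[0])),"c",l[2:])
E
python3 see.py broad w7; python3 plan.py .526 -.2065 .027 167.2
```

```text
chisel_broad [183. 285.] 0.98 [ 0.5142 -0.201   0.    ]
tip_broad [294. 283.] 0.94 [ 0.6255 -0.2284  0.013 ]
mask 0.88 5171 yaw -11.409945 c [ 0.5513 -0.212 ]
turn [ 0.01 -0.    0.08] shift [  1.2  -1.3 155.5] len 155 | tcp [ 0.5275 -0.2055  0.1825] yaw 167.28 w 0.0724 gf 0.0 F [-0.1  0.   1. ] j [-0.52  0.31 -0.07  1.19  0.   -0.3 ] t 17.35
```

View pics/w7.png

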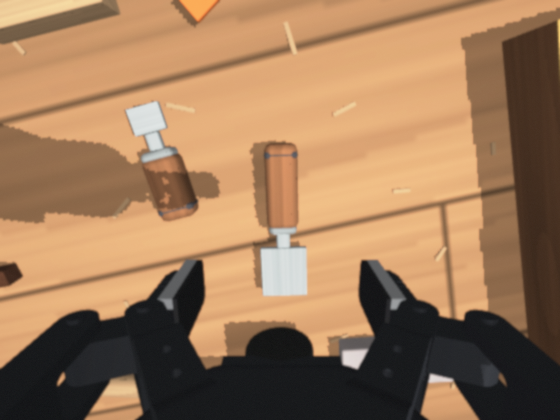

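Broad is centred and upright in view (282,200); descend.

```bash
python3 -m inch '[{"wx":0,"wy":0,"wz":0,"tx":0,"ty":1.5,"tz":35,"grip":-0.6},{"wx":0,"wy":0,"wz":0,"tx":0,"ty":0,"tz":40,"grip":-0.6},{"wx":0,"wy":0,"wz":0,"tx":0,"ty":0,"tz":40,"grip":-0.6},{"wx":0,"wy":0,"wz":0,"tx":0,"ty":0,"tz":30,"grip":-0.6},{"wx":0,"wy":0,"wz":0,"tx":0,"ty":0,"tz":11,"grip":-0.6}]' 60
python3 -m inch '[{"wx":0,"wy":0,"wz":0,"tx":0,"ty":0,"tz":0,"grip":1},{"wx":0,"wy":0,"wz":0,"tx":0,"ty":0,"tz":0,"grip":1},{"wx":0,"wy":0,"wz":0,"tx":0,"ty":0,"tz":0,"grip":1},{"wx":0,"wy":0,"wz":0,"tx":0,"ty":0,"tz":0,"grip":1},{"wx":0,"wy":0,"wz":0,"tx":0,"ty":0,"tz":0,"grip":1}]' 60
python3 -m inch '[{"wx":0,"wy":0,"wz":0,"tx":0,"ty":0,"tz":-20,"grip":1},{"wx":0,"wy":0,"wz":0,"tx":0,"ty":0,"tz":-30,"grip":1},{"wx":0,"wy":0,"wz":0,"tx":0,"ty":0,"tz":-40,"grip":1},{"wx":0,"wy":0,"wz":0,"tx":0,"ty":0,"tz":-40,"grip":1},{"wx":0,"wy":0,"wz":0,"tx":0,"ty":0,"tz":0,"grip":1}]'
python3 plan.py .505 .2537 .117 183.3
```

```text
time_s: 17.77
tcp_pos: [0.526, -0.2025, 0.0221]
ee_rot: [[-0.976, 0.219, -0.005], [0.219, 0.976, 0.003], [0.006, 0.002, -1.0]]
contact_force: [-0.1, 0.3, -0.5]
gripper_width: 0.0685
grip_force: 0.0
time_s: 18.18
tcp_pos: [0.5289, -0.2053, 0.028]
ee_rot: [[-0.975, 0.221, 0.003], [0.221, 0.975, -0.001], [-0.003, -0.001, -1.0]]
contact_force: [1.2, 1.2, 6.6]
gripper_width: 0.0281
grip_force: 60.7
time_s: 18.6
tcp_pos: [0.5305, -0.2066, 0.1647]
ee_rot: [[-0.975, 0.221, 0.011], [0.221, 0.975, -0.006], [-0.012, -0.004, -1.0]]
contact_force: [1.1, -1.8, -1.3]
gripper_width: 0.0287
grip_force: 59.8
turn [ -0.29   0.63 -16.08] shift [ -1.  461.   47.7] len 463 | tcp [ 0.5305 -0.2066  0.1647] yaw 167.22 w 0.0287 gf 59.8 F [ 1.1 -1.8 -1.3] j [-0.52  0.32 -0.11  1.13  0.   -0.3 ] t 18.6
```

```bash
python3 -m inch '[{"wx":0,"wy":0,"wz":-5.4,"tx":0,"ty":0,"tz":0,"grip":1},{"wx":0,"wy":0,"wz":-5.4,"tx":0,"ty":0,"tz":0,"grip":1},{"wx":0,"wy":0,"wz":-5.3,"tx":0,"ty":0,"tz":0,"grip":1},{"wx":0,"wy":0,"wz":0,"tx":-3,"ty":30,"tz":0,"grip":1},{"wx":0,"wy":0,"wz":0,"tx":0,"ty":38,"tz":0,"grip":1}]'>/dev/null
python3 -m inch '[{"wx":0,"wy":0,"wz":0,"tx":0,"ty":40,"tz":0,"grip":1},{"wx":0,"wy":0,"wz":0,"tx":0,"ty":40,"tz":0,"grip":1},{"wx":0,"wy":0,"wz":0,"tx":0,"ty":40,"tz":0,"grip":1},{"wx":0,"wy":0,"wz":0,"tx":0,"ty":40,"tz":0,"grip":1},{"wx":0,"wy":0,"wz":0,"tx":0,"ty":40,"tz":0,"grip":1}]'
python3 -m inch '[{"wx":0,"wy":0,"wz":0,"tx":0,"ty":40,"tz":0,"grip":1},{"wx":0,"wy":0,"wz":0,"tx":0,"ty":40,"tz":0,"grip":1},{"wx":0,"wy":0,"wz":0,"tx":0,"ty":40,"tz":0,"grip":1},{"wx":0,"wy":0,"wz":0,"tx":0,"ty":40,"tz":10,"grip":1},{"wx":0,"wy":0,"wz":0,"tx":0,"ty":33,"tz":20,"grip":1}]'
python3 -m inch '[{"wx":0,"wy":0,"wz":0,"tx":0,"ty":0,"tz":18,"grip":1},{"wx":0,"wy":0,"wz":0,"tx":0,"ty":0,"tz":0,"grip":1},{"wx":0,"wy":0,"wz":0,"tx":0,"ty":0,"tz":0,"grip":1}]'
python3 plan.py .507 .2545 .043 183.3
python3 - <<'E'
from h import *
s=sense();im=camera("wrist");cv2.imwrite("pics/w8.png",im);c=cam("wrist",s)
np.set_printoptions(precision=4,suppress=True)
for k in["rest_stub","rest_narrow","rest_long","rest_broad"]:
    for r in pinpoint(k,"wrist")[:1]: print(k,np.round(r["pixel"]),r["confidence"],onz(c,r["pixel"],.01))
for t,z in(("chisel_broad",.09),):
    for r in pinpoint(t,"wrist")[:1]: print(t,np.round(r["pixel"]),r["confidence"],onz(c,r["pixel"],z))
E
```

```text
time_s: 19.43
tcp_pos: [0.515, 0.0643, 0.1569]
ee_rot: [[-0.998, -0.057, 0.001], [-0.057, 0.998, -0.0], [-0.001, -0.0, -1.0]]
contact_force: [0.8, -0.2, -2.2]
gripper_width: 0.0286
grip_force: 59.8
time_s: 19.85
tcp_pos: [0.505, 0.2583, 0.1286]
ee_rot: [[-0.998, -0.059, 0.005], [-0.059, 0.998, 0.002], [-0.006, 0.002, -1.0]]
contact_force: [0.4, -1.0, -1.6]
gripper_width: 0.0289
grip_force: 59.9
time_s: 20.1
tcp_pos: [0.5036, 0.2551, 0.1081]
ee_rot: [[-0.998, -0.059, -0.001], [-0.059, 0.998, -0.001], [0.001, -0.001, -1.0]]
contact_force: [-0.5, 0.1, -2.0]
gripper_width: 0.0282
grip_force: 60.0
turn [-0.04 -0.08  0.06] shift [-3.3 -0.8 65.1] len 65 | tcp [0.5036 0.2551 0.1081] yaw -176.64 w 0.0282 gf 60.0 F [-0.5  0.1 -2. ] j [ 0.32  0.36 -0.2   1.01 -0.    0.26] t 20.1
rest_stub [204. 200.] 0.9 [0.4944 0.1954 0.01  ]
rest_narrow [204. 114.] 0.9 [0.4979 0.1331 0.01  ]
rest_long [200.  33.] 0.74 [0.4981 0.074  0.01  ]
chisel_broad [231. 284.] 0.7 [0.4846 0.2559 0.09  ]
```

View pics/w8.png

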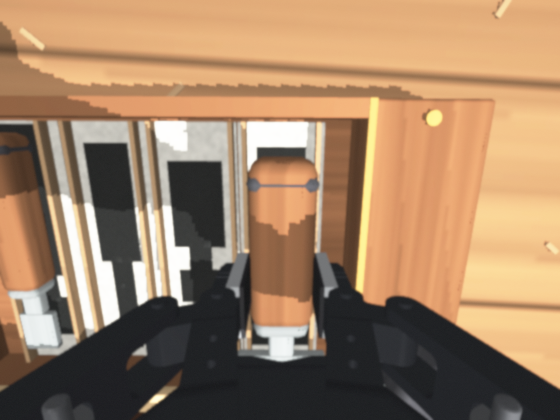

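Broad hangs over its outline (284,240), between fences 240/320. Lower and release.

```bash
python3 -m inch '[{"wx":0,"wy":0,"wz":0,"tx":-4,"ty":0,"tz":25,"grip":1},{"wx":0,"wy":0,"wz":0,"tx":0,"ty":0,"tz":20,"grip":1},{"wx":0,"wy":0,"wz":0,"tx":0,"ty":0,"tz":14,"grip":1},{"wx":0,"wy":0,"wz":0,"tx":0,"ty":0,"tz":6,"grip":1},{"wx":0,"wy":0,"wz":0,"tx":0,"ty":0,"tz":0,"grip":1}]'
python3 -m inch '[{"wx":0,"wy":0,"wz":0,"tx":0,"ty":0,"tz":0,"grip":1},{"wx":0,"wy":0,"wz":0,"tx":0,"ty":0,"tz":0,"grip":0.1},{"wx":0,"wy":0,"wz":0,"tx":0,"ty":0,"tz":0,"grip":0},{"wx":0,"wy":0,"wz":0,"tx":0,"ty":0,"tz":0,"grip":0},{"wx":0,"wy":0,"wz":0,"tx":0,"ty":0,"tz":-10,"grip":0}]'
python3 -m inch '[{"wx":0,"wy":0,"wz":0,"tx":0,"ty":0,"tz":-30,"grip":0},{"wx":0,"wy":0,"wz":0,"tx":0,"ty":0,"tz":-40,"grip":0},{"wx":0,"wy":0,"wz":0,"tx":-20,"ty":0,"tz":-40,"grip":-0.6},{"wx":0,"wy":0,"wz":0,"tx":-40,"ty":0,"tz":0,"grip":-0.6},{"wx":0,"wy":0,"wz":0,"tx":0,"ty":0,"tz":0,"grip":-0.6}]'
python3 - <<'E'
from h import *
camera("scene")
s=sense();im=camera("wrist");c=cam("wrist",s);S=cam("scene")
np.set_printoptions(precision=4,suppress=True)
for t,z in(("chisel_broad",.014),("tip_broad",.027),("rest_broad",.01)):
    for r in pinpoint(t,"wrist")[:2]: print(t,np.round(r["pixel"]),r["confidence"],onz(c,r["pixel"],z))
for t,z in(("chisel_stub",0),("tip_stub",.013)):
    for r in pinpoint(t,"scene")[:2]: print(t,np.round(r["pixel"]),r["confidence"],onz(S,r["pixel"],z))
E
python3 plan.py .480 -.306 .19 0
```

```text
time_s: 20.82
tcp_pos: [0.5109, 0.2555, 0.0502]
ee_rot: [[-0.998, -0.057, 0.01], [-0.057, 0.998, 0.003], [-0.01, 0.002, -1.0]]
contact_force: [-14.3, -7.2, 57.6]
gripper_width: 0.0287
grip_force: 81.6
time_s: 21.23
tcp_pos: [0.5075, 0.2548, 0.0522]
ee_rot: [[-0.998, -0.057, -0.003], [-0.057, 0.998, -0.001], [0.003, -0.001, -1.0]]
contact_force: [-0.7, 0.1, -0.2]
gripper_width: 0.0428
grip_force: 0.0
time_s: 21.65
tcp_pos: [0.5729, 0.259, 0.163]
ee_rot: [[-0.998, -0.056, 0.007], [-0.056, 0.998, 0.002], [-0.007, 0.001, -1.0]]
contact_force: [-1.3, -0.8, -2.4]
gripper_width: 0.0682
grip_force: 0.0
chisel_broad [134. 285.] 0.87 [0.5088 0.2593 0.014 ]
tip_broad [278. 284.] 0.67 [0.6349 0.265  0.027 ]
tip_broad [112. 208.] 0.15 [0.4952 0.1971 0.027 ]
rest_broad [277. 284.] 0.48 [0.6427 0.2654 0.01  ]
chisel_stub [221. 205.] 0.7 [ 0.489  -0.3048  0.    ]
tip_stub [198. 213.] 0.8 [ 0.4068 -0.3034  0.013 ]
turn [ 8.0000e-02 -2.0000e-02 -1.7667e+02] shift [-85.9 564.7 -29.5] len 572 | tcp [0.5659 0.2587 0.1605] yaw -176.67 w 0.0684 gf 0.0 F [-0.  -0.3  0.4] j [0.29 0.42 0.03 1.19 0.   0.24] t 22.0
```

Run:
```python
from h import *
s=sense();im=camera("wrist");cv2.imwrite("pics/w9.png",im)
a=camera("scene")[190:320,280:440];b=camera("side")[90:200,240:400]
cv2.imwrite("pics/s9.png",np.vstack([cv2.resize(a,(700,0) if 0 else (700,569)),]))
```

```text
(no output)
```

View pics/w9.png

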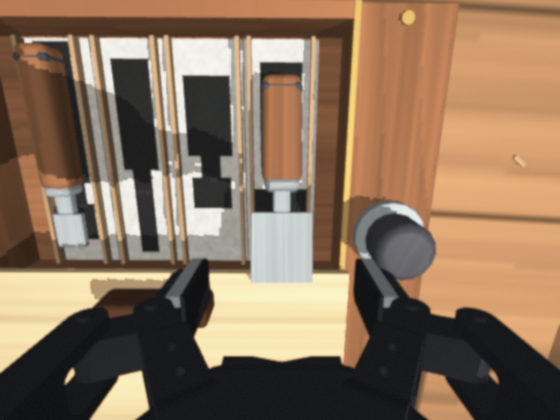

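The broad's tip (282,275) rests on the lid edge; it sits too far forward. Measure the offset, regrasp, level, and set it farther back.

```bash
python3 - <<'E'
from h import *
np.set_printoptions(precision=4,suppress=True)
c=cam("wrist")
for n,p,z in(("tail top",(84,282),.035),("tail end",(75,282),.027),("outline tail",(63,280),.014),("ferrule",(186,282),.04),("ferrule",(186,282),.05),("tip",(282,282),.07),("tip",(282,282),.06),("lidedge",(270,200),.068),("stub outl tail",(75,206),.014),("wall front inner",(38,200),.014)): print(n,z,onz(c,p,z)[:2])
E
python3 plan.py .507 .2555 .17 183.3
```

```text
tail top 0.035 [0.4687 0.2543]
tail end 0.027 [0.4614 0.2539]
outline tail 0.014 [0.4508 0.2517]
ferrule 0.04 [0.5444 0.2587]
ferrule 0.05 [0.5425 0.2585]
tip 0.07 [0.6124 0.2626]
tip 0.06 [0.6177 0.2629]
lidedge 0.068 [0.607  0.2001]
stub outl tail 0.014 [0.463  0.1932]
wall front inner 0.014 [0.4367 0.1887]
turn [-0.   -0.01  0.03] shift [59.4  0.1 -9.3] len 60 | tcp [0.5663 0.2588 0.1607] yaw -176.67 w 0.0683 gf 0.0 F [0.7 1.1 0.4] j [ 0.29  0.42  0.03  1.19 -0.    0.24] t 22.15
```

View pics/s9.png

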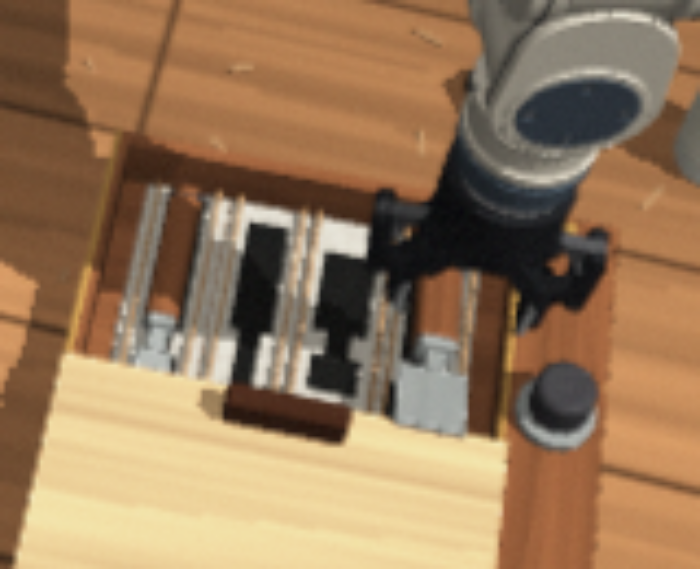

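```bash
python3 -m inch '[{"wx":0,"wy":0,"wz":0,"tx":28,"ty":0,"tz":0,"grip":-0.1},{"wx":0,"wy":0,"wz":0,"tx":27,"ty":0,"tz":0,"grip":-0.1},{"wx":0,"wy":0,"wz":0,"tx":0,"ty":0,"tz":35,"grip":-0.1},{"wx":0,"wy":0,"wz":0,"tx":0,"ty":0,"tz":35,"grip":-0.1},{"wx":0,"wy":0,"wz":0,"tx":0,"ty":0,"tz":25,"grip":-0.1}]' 50
python3 -m inch '[{"wx":0,"wy":0,"wz":0,"tx":0,"ty":0,"tz":11,"grip":-0.1},{"wx":0,"wy":0,"wz":0,"tx":0,"ty":0,"tz":0,"grip":-0.1},{"wx":0,"wy":0,"wz":0,"tx":0,"ty":0,"tz":0,"grip":1},{"wx":0,"wy":0,"wz":0,"tx":0,"ty":0,"tz":0,"grip":1},{"wx":0,"wy":0,"wz":0,"tx":0,"ty":0,"tz":0,"grip":1}]' 50
python3 -m inch '[{"wx":0,"wy":0,"wz":0,"tx":0,"ty":0,"tz":0,"grip":1},{"wx":0,"wy":0,"wz":0,"tx":0,"ty":0,"tz":-15,"grip":1},{"wx":0,"wy":0,"wz":0,"tx":0,"ty":0,"tz":-20,"grip":1},{"wx":0,"wy":0,"wz":0,"tx":10,"ty":0,"tz":-10,"grip":1},{"wx":0,"wy":0,"wz":0,"tx":8,"ty":0,"tz":0,"grip":1}]' 60
python3 - <<'E'
from h import *
a=camera("side")[80:200,230:410];cv2.imwrite("pics/s10.png",cv2.resize(a,(800,533)))
E
```

```text
time_s: 22.57
tcp_pos: [0.5106, 0.2555, 0.0641]
ee_rot: [[-0.998, -0.058, -0.0], [-0.058, 0.998, -0.0], [0.0, -0.0, -1.0]]
contact_force: [-0.5, -0.7, 0.4]
gripper_width: 0.047
grip_force: 0.0
time_s: 22.98
tcp_pos: [0.5125, 0.2559, 0.0558]
ee_rot: [[-0.998, -0.058, 0.002], [-0.058, 0.998, 0.001], [-0.002, 0.0, -1.0]]
contact_force: [-0.5, 0.0, -2.1]
gripper_width: 0.0291
grip_force: 50.4
time_s: 23.4
tcp_pos: [0.4943, 0.2549, 0.1019]
ee_rot: [[-0.998, -0.058, 0.004], [-0.057, 0.998, 0.001], [-0.004, 0.001, -1.0]]
contact_force: [0.3, -0.1, -2.2]
gripper_width: 0.0287
grip_force: 62.2
```

View pics/s10.png

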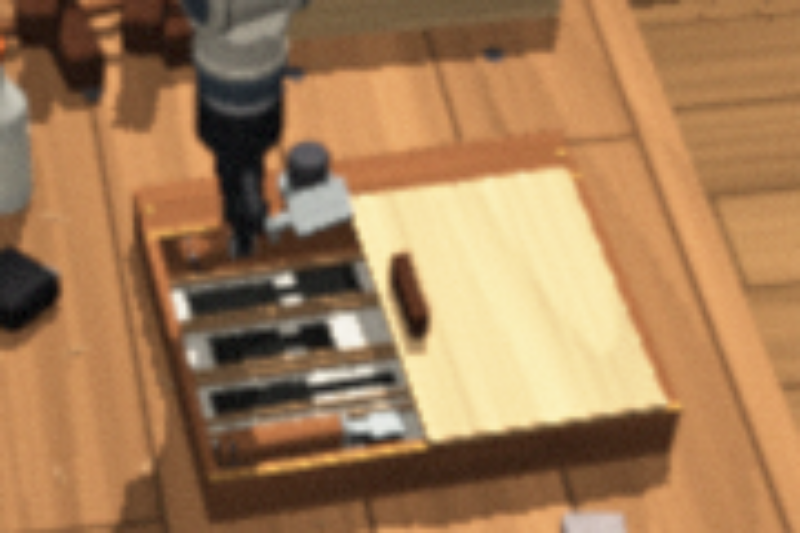

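Tip-up tilt confirmed, tip clear of the lid. Level it and lower partly.

```bash
python3 -m inch '[{"wx":0,"wy":5,"wz":0,"tx":0,"ty":0,"tz":0,"grip":1},{"wx":0,"wy":5,"wz":0,"tx":0,"ty":0,"tz":0,"grip":1},{"wx":0,"wy":5,"wz":0,"tx":0,"ty":0,"tz":0,"grip":1},{"wx":0,"wy":0,"wz":0,"tx":-4,"ty":0,"tz":15,"grip":1},{"wx":0,"wy":0,"wz":0,"tx":-4,"ty":0,"tz":15,"grip":1}]'
python3 -m inch '[{"wx":0,"wy":0,"wz":0,"tx":-2,"ty":0,"tz":8,"grip":1},{"wx":0,"wy":0,"wz":0,"tx":0,"ty":0,"tz":0,"grip":1}]'
python3 - <<'E'
from h import *
a=camera("side")[80:200,230:410];cv2.imwrite("pics/s11.png",cv2.resize(a,(800,533)))
E
```

```text
time_s: 23.87
tcp_pos: [0.4943, 0.2545, 0.0668]
ee_rot: [[-0.964, -0.057, -0.259], [-0.055, 0.998, -0.015], [0.26, -0.0, -0.966]]
contact_force: [0.1, -0.5, -1.4]
gripper_width: 0.0283
grip_force: 62.3
time_s: 24.03
tcp_pos: [0.492, 0.2541, 0.0579]
ee_rot: [[-0.963, -0.058, -0.262], [-0.056, 0.998, -0.016], [0.263, -0.001, -0.965]]
contact_force: [0.2, 0.3, -1.9]
gripper_width: 0.0285
grip_force: 62.3
```

View pics/s11.png

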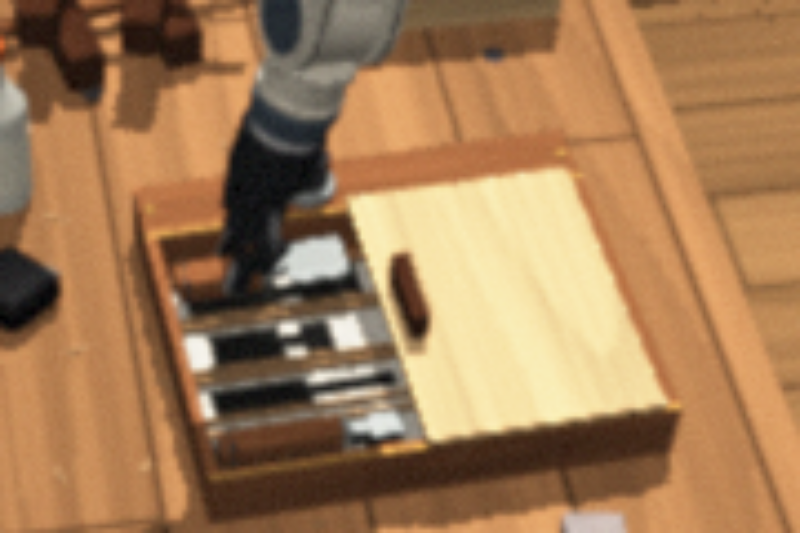

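```bash
python3 -m inch '[{"wx":0,"wy":0,"wz":0,"tx":-2,"ty":0,"tz":6,"grip":1},{"wx":0,"wy":0,"wz":0,"tx":-1,"ty":0,"tz":4,"grip":1},{"wx":0,"wy":0,"wz":0,"tx":0,"ty":0,"tz":0,"grip":1}]'
python3 -m inch '[{"wx":0,"wy":0,"wz":0,"tx":-1,"ty":0,"tz":3,"grip":1},{"wx":0,"wy":0,"wz":0,"tx":0,"ty":0,"tz":0,"grip":1}]'
```

```text
time_s: 24.33
tcp_pos: [0.4938, 0.2546, 0.0496]
ee_rot: [[-0.964, -0.058, -0.258], [-0.056, 0.998, -0.015], [0.259, -0.0, -0.966]]
contact_force: [0.7, 1.3, -2.5]
gripper_width: 0.0286
grip_force: 62.3
time_s: 24.5
tcp_pos: [0.4942, 0.2546, 0.0465]
ee_rot: [[-0.964, -0.058, -0.258], [-0.056, 0.998, -0.015], [0.259, 0.0, -0.966]]
contact_force: [0.0, -0.2, -1.9]
gripper_width: 0.0287
grip_force: 62.3
```

```bash
python3 -m inch '[{"wx":0,"wy":0,"wz":0,"tx":-0.6,"ty":0,"tz":2,"grip":1},{"wx":0,"wy":0,"wz":0,"tx":0,"ty":0,"tz":0,"grip":1}]'
python3 -m inch '[{"wx":0,"wy":0,"wz":0,"tx":0,"ty":0,"tz":0,"grip":0.1},{"wx":0,"wy":0,"wz":0,"tx":0,"ty":0,"tz":0,"grip":0},{"wx":0,"wy":0,"wz":0,"tx":0,"ty":0,"tz":0,"grip":0},{"wx":0,"wy":0,"wz":0,"tx":3,"ty":0,"tz":-10,"grip":0},{"wx":0,"wy":0,"wz":0,"tx":8,"ty":0,"tz":-30,"grip":0}]'
python3 -m inch '[{"wx":0,"wy":-5,"wz":0,"tx":10,"ty":0,"tz":-38,"grip":0},{"wx":0,"wy":-5,"wz":0,"tx":-20,"ty":0,"tz":-30,"grip":-0.6},{"wx":0,"wy":-5,"wz":0,"tx":-35,"ty":0,"tz":0,"grip":-0.6},{"wx":0,"wy":0,"wz":0,"tx":0,"ty":0,"tz":0,"grip":-0.6},{"wx":0,"wy":0,"wz":0,"tx":0,"ty":0,"tz":0,"grip":-0.6}]'
cat > chk.py <<'E'
from h import *
import sys
np.set_printoptions(precision=4,suppress=True)
a=np.radians(3.3);ex=np.array([np.cos(a),np.sin(a)]);ey=np.array([-ex[1],ex[0]])
s=sense();camera("wrist");camera("scene");camera("side");C=dict(wrist=cam("wrist",s),scene=cam("scene"),side=cam("side"))
O=dict(broad=(.4915,.2540),stub=(.494,.194),long=(.501,.0731))
for k in sys.argv[1:]:
  for t,z in(("chisel_"+k,.014),("tip_"+k,.027)):
    q={}
    for n in C:
      for r in pinpoint(t,n)[:3]:
        p=onz(C[n],r["pixel"],z)[:2]-np.array(O[k])
        if np.linalg.norm(p)<.16: q.setdefault(n,r["pixel"]);print(t,n,np.round(r["pixel"]),round(r["confidence"],2),"along/across mm",np.round([p@ex*1e3,p@ey*1e3],1))
    if len(q)>1: print("   tri",*tri([ray(C[n],q[n]) for n in q]))
E
python3 chk.py broad; python3 plan.py .480 -.306 .19 0
```

```text
time_s: 24.67
tcp_pos: [0.4943, 0.2546, 0.0445]
ee_rot: [[-0.964, -0.058, -0.258], [-0.056, 0.998, -0.015], [0.259, -0.0, -0.966]]
contact_force: [-0.6, -0.1, -1.2]
gripper_width: 0.0285
grip_force: 62.3
time_s: 25.08
tcp_pos: [0.4923, 0.254, 0.0839]
ee_rot: [[-0.963, -0.058, -0.264], [-0.055, 0.998, -0.017], [0.265, -0.002, -0.964]]
contact_force: [0.5, -0.4, 0.2]
gripper_width: 0.0425
grip_force: 0.0
time_s: 25.5
tcp_pos: [0.5538, 0.258, 0.1497]
ee_rot: [[-0.998, -0.058, 0.001], [-0.058, 0.998, 0.001], [-0.001, 0.0, -1.0]]
contact_force: [-0.1, -0.2, -0.1]
gripper_width: 0.0683
grip_force: 0.0
chisel_broad wrist [118. 283.] 0.85 along/across mm [-10.9   2.5]
chisel_broad scene [257. 383.] 0.9 along/across mm [-16.9  12.5]
chisel_broad side [169. 290.] 0.65 along/across mm [   5.1 -121.1]
   tri [ 0.4815  0.2461 -0.0538] [np.float64(0.01042602640718953), np.float64(0.04768671745044532), np.float64(0.05513434984951029)]
tip_broad wrist [260. 282.] 0.86 along/across mm [105.4   1.9]
tip_broad scene [291. 377.] 0.64 along/across mm [106.1   5.9]
tip_broad side [140. 310.] 0.77 along/across mm [114.3  -1.6]
tip_broad side [146. 322.] 0.4 along/across mm [153. -41.]
   tri [0.6004 0.263  0.0257] [np.float64(0.0030654159237083877), np.float64(0.004698018392173303), np.float64(0.00613742779822842)]
turn [ 8.0000e-02 -1.0000e-02 -1.7669e+02] shift [-73.7 564.  -42. ] len 570 | tcp [0.5537 0.258  0.148 ] yaw -176.69 w 0.0685 gf 0.0 F [ 0.1 -0.2  0. ] j [ 0.3   0.41 -0.02  1.15  0.    0.24] t 25.95
```

Broad now flat on its outline (≈10 mm back, 2 mm across; tip height 26 mm). Now the stub.

```bash
python3 -m inch '[{"wx":0,"wy":0,"wz":3.3,"tx":0,"ty":0,"tz":-30,"grip":-0.7},{"wx":0,"wy":0,"wz":0,"tx":5,"ty":-40,"tz":0,"grip":-0.7},{"wx":0,"wy":0,"wz":0,"tx":5,"ty":-40,"tz":0,"grip":-0.7},{"wx":0,"wy":0,"wz":0,"tx":5,"ty":-40,"tz":0,"grip":-0.7},{"wx":0,"wy":0,"wz":0,"tx":5,"ty":-40,"tz":0,"grip":-0.7}]'>/dev/null
python3 -m inch '[{"wx":0,"wy":0,"wz":0,"tx":5,"ty":-40,"tz":0,"grip":-0.7},{"wx":0,"wy":0,"wz":0,"tx":5,"ty":-40,"tz":0,"grip":-0.7},{"wx":0,"wy":0,"wz":0,"tx":5,"ty":-40,"tz":0,"grip":-0.7},{"wx":0,"wy":0,"wz":0,"tx":5,"ty":-40,"tz":0,"grip":-0.7},{"wx":0,"wy":0,"wz":0,"tx":5,"ty":-40,"tz":0,"grip":-0.7}]'>/dev/null
python3 -m inch '[{"wx":0,"wy":0,"wz":0,"tx":5,"ty":-40,"tz":0,"grip":-0.7},{"wx":0,"wy":0,"wz":0,"tx":5,"ty":-40,"tz":0,"grip":-0.7},{"wx":0,"wy":0,"wz":0,"tx":5,"ty":-40,"tz":0,"grip":-0.7},{"wx":0,"wy":0,"wz":0,"tx":5,"ty":-40,"tz":0,"grip":-0.7},{"wx":0,"wy":0,"wz":0,"tx":3,"ty":-40,"tz":0,"grip":-0.7}]'>/dev/null
python3 -m inch '[{"wx":0,"wy":0,"wz":0,"tx":0,"ty":0,"tz":0,"grip":-0.7},{"wx":0,"wy":0,"wz":0,"tx":0,"ty":0,"tz":0,"grip":-0.7}]'
python3 see.py stub w12; python3 plan.py .486 -.306 .027 180
python3 - <<'E'
from h import *
for t in["offcut","jar"]:
  for r in pinpoint(t,"wrist")[:1]: print(t,r["confidence"],onz(cam("wrist"),r["pixel"],0))
E
```

```text
time_s: 27.37
tcp_pos: [0.4853, -0.304, 0.1777]
ee_rot: [[-1.0, 0.003, -0.001], [0.003, 1.0, 0.001], [0.001, 0.001, -1.0]]
contact_force: [-0.1, 0.8, 0.4]
gripper_width: 0.0725
grip_force: 0.0
chisel_stub [204. 279.] 0.57 [ 0.4923 -0.3059  0.    ]
tip_stub [129. 275.] 0.88 [ 0.4202 -0.3085  0.013 ]
mask 0.92 3744 yaw 1.2112825 c [ 0.4691 -0.3071]
turn [ 0.02 -0.01  0.08] shift [ 1.000e-01 -5.200e+00  1.514e+02] len 152 | tcp [ 0.4861 -0.3008  0.1784] yaw -179.92 w 0.0727 gf 0.0 F [-0.8  0.1  0.2] j [-0.7   0.32 -0.07  1.18  0.   -0.7 ] t 27.57
offcut 0.36 [ 0.73699572 -0.10489197  0.        ]
jar 0.65 [ 0.37854072 -0.52892843  0.        ]
```

```bash
python3 -m inch '[{"wx":0,"wy":0,"wz":-1,"tx":0,"ty":-4,"tz":35,"grip":-0.7},{"wx":0,"wy":0,"wz":0,"tx":0,"ty":0,"tz":40,"grip":-0.7},{"wx":0,"wy":0,"wz":0,"tx":0,"ty":0,"tz":40,"grip":-0.7},{"wx":0,"wy":0,"wz":0,"tx":0,"ty":0,"tz":26,"grip":-0.7},{"wx":0,"wy":0,"wz":0,"tx":0,"ty":0,"tz":10,"grip":-0.7}]' 60
python3 -m inch '[{"wx":0,"wy":0,"wz":0,"tx":0,"ty":0,"tz":0,"grip":1},{"wx":0,"wy":0,"wz":0,"tx":0,"ty":0,"tz":0,"grip":1},{"wx":0,"wy":0,"wz":0,"tx":0,"ty":0,"tz":0,"grip":1},{"wx":0,"wy":0,"wz":0,"tx":0,"ty":0,"tz":0,"grip":1},{"wx":0,"wy":0,"wz":0,"tx":0,"ty":0,"tz":0,"grip":1}]' 60
python3 -m inch '[{"wx":0,"wy":0,"wz":0,"tx":0,"ty":0,"tz":-20,"grip":1},{"wx":0,"wy":0,"wz":0,"tx":0,"ty":0,"tz":-30,"grip":1},{"wx":0,"wy":0,"wz":0,"tx":0,"ty":0,"tz":-40,"grip":1},{"wx":0,"wy":0,"wz":0,"tx":0,"ty":0,"tz":-40,"grip":1},{"wx":0,"wy":0,"wz":0,"tx":0,"ty":0,"tz":0,"grip":1}]'
python3 plan.py .502 .1945 .17 181
```

```text
time_s: 28.08
tcp_pos: [0.4846, -0.3037, 0.0238]
ee_rot: [[-1.0, -0.019, -0.004], [-0.019, 1.0, 0.004], [0.004, 0.004, -1.0]]
contact_force: [-0.7, 1.5, -1.3]
gripper_width: 0.0726
grip_force: 0.0
time_s: 28.5
tcp_pos: [0.4872, -0.3068, 0.0298]
ee_rot: [[-1.0, -0.018, 0.003], [-0.018, 1.0, -0.003], [-0.003, -0.003, -1.0]]
contact_force: [0.6, 2.4, 7.5]
gripper_width: 0.0321
grip_force: 61.0
time_s: 28.92
tcp_pos: [0.4884, -0.3079, 0.1664]
ee_rot: [[-1.0, -0.018, 0.01], [-0.018, 1.0, -0.008], [-0.01, -0.009, -1.0]]
contact_force: [1.2, 0.1, -1.8]
gripper_width: 0.0325
grip_force: 60.3
turn [-0.49  0.55  0.02] shift [-22.4 502.1  -3.6] len 503 | tcp [ 0.4884 -0.3079  0.1664] yaw -178.98 w 0.0325 gf 60.3 F [ 1.2  0.1 -1.8] j [-0.71  0.33 -0.09  1.14 -0.   -0.73] t 28.92
```

```bash
python3 -m inch '[{"wx":0,"wy":0,"wz":0,"tx":-1.5,"ty":30,"tz":-10,"grip":1},{"wx":0,"wy":0,"wz":0,"tx":-1.5,"ty":40,"tz":0,"grip":1},{"wx":0,"wy":0,"wz":0,"tx":-1.5,"ty":40,"tz":0,"grip":1},{"wx":0,"wy":0,"wz":0,"tx":-1.5,"ty":40,"tz":0,"grip":1},{"wx":0,"wy":0,"wz":0,"tx":-1.5,"ty":40,"tz":0,"grip":1}]' >/dev/null
python3 -m inch '[{"wx":0,"wy":0,"wz":0,"tx":-1.5,"ty":40,"tz":0,"grip":1},{"wx":0,"wy":0,"wz":0,"tx":-1.5,"ty":40,"tz":0,"grip":1},{"wx":0,"wy":0,"wz":0,"tx":-1.5,"ty":40,"tz":0,"grip":1},{"wx":0,"wy":0,"wz":0,"tx":-1.5,"ty":40,"tz":0,"grip":1},{"wx":0,"wy":0,"wz":0,"tx":-1.5,"ty":40,"tz":0,"grip":1}]'
python3 -m inch '[{"wx":0,"wy":0,"wz":0,"tx":-1.5,"ty":40,"tz":0,"grip":1},{"wx":0,"wy":0,"wz":0,"tx":-1.5,"ty":40,"tz":0,"grip":1},{"wx":0,"wy":0,"wz":0,"tx":0,"ty":32,"tz":0,"grip":1},{"wx":0,"wy":0,"wz":0,"tx":0,"ty":0,"tz":0,"grip":1},{"wx":0,"wy":0,"wz":0,"tx":0,"ty":0,"tz":0,"grip":1}]'
python3 plan.py .498 .1945 .17 181
```

```text
time_s: 29.75
tcp_pos: [0.4939, 0.0862, 0.1685]
ee_rot: [[-1.0, -0.017, 0.002], [-0.017, 1.0, -0.0], [-0.002, -0.0, -1.0]]
contact_force: [1.3, -0.7, -1.4]
gripper_width: 0.0324
grip_force: 60.3
time_s: 30.17
tcp_pos: [0.4949, 0.198, 0.168]
ee_rot: [[-1.0, -0.021, 0.001], [-0.021, 1.0, 0.0], [-0.001, 0.0, -1.0]]
contact_force: [0.5, 0.1, -3.0]
gripper_width: 0.0325
grip_force: 60.4
turn [0.01 0.07 0.21] shift [-3.1 -3.5 -2. ] len 5 | tcp [0.4949 0.198  0.168 ] yaw -178.79 w 0.0325 gf 60.4 F [ 0.5  0.1 -3. ] j [ 0.22  0.27 -0.18  1.13 -0.    0.2 ] t 30.17
```

```bash
python3 -m inch '[{"wx":0,"wy":0,"wz":-7,"tx":0,"ty":0,"tz":0,"grip":1},{"wx":0,"wy":0,"wz":-7,"tx":0,"ty":0,"tz":0,"grip":1},{"wx":0,"wy":0,"wz":-7,"tx":0,"ty":0,"tz":0,"grip":1},{"wx":0,"wy":0,"wz":-7,"tx":0,"ty":0,"tz":0,"grip":1},{"wx":0,"wy":0,"wz":-7,"tx":0,"ty":0,"tz":0,"grip":1}]' >/dev/null
python3 -m inch '[{"wx":0,"wy":0,"wz":-7,"tx":0,"ty":0,"tz":0,"grip":1},{"wx":0,"wy":0,"wz":-7,"tx":0,"ty":0,"tz":0,"grip":1},{"wx":0,"wy":0,"wz":-7,"tx":0,"ty":0,"tz":0,"grip":1},{"wx":0,"wy":0,"wz":-7,"tx":0,"ty":0,"tz":0,"grip":1},{"wx":0,"wy":0,"wz":-7,"tx":0,"ty":0,"tz":0,"grip":1}]' >/dev/null
python3 -m inch '[{"wx":0,"wy":0,"wz":-7,"tx":0,"ty":0,"tz":0,"grip":1},{"wx":0,"wy":0,"wz":-7,"tx":0,"ty":0,"tz":0,"grip":1},{"wx":0,"wy":0,"wz":-7,"tx":0,"ty":0,"tz":0,"grip":1},{"wx":0,"wy":0,"wz":-7,"tx":0,"ty":0,"tz":0,"grip":1},{"wx":0,"wy":0,"wz":-7,"tx":0,"ty":0,"tz":0,"grip":1}]' >/dev/null
python3 -m inch '[{"wx":0,"wy":0,"wz":-7,"tx":0,"ty":0,"tz":0,"grip":1},{"wx":0,"wy":0,"wz":-7,"tx":0,"ty":0,"tz":0,"grip":1},{"wx":0,"wy":0,"wz":-7,"tx":0,"ty":0,"tz":0,"grip":1},{"wx":0,"wy":0,"wz":-7,"tx":0,"ty":0,"tz":0,"grip":1},{"wx":0,"wy":0,"wz":-7,"tx":0,"ty":0,"tz":0,"grip":1}]' >/dev/null
python3 -m inch '[{"wx":0,"wy":0,"wz":-7,"tx":0,"ty":0,"tz":0,"grip":1},{"wx":0,"wy":0,"wz":-7,"tx":0,"ty":0,"tz":0,"grip":1},{"wx":0,"wy":0,"wz":-7,"tx":0,"ty":0,"tz":0,"grip":1},{"wx":0,"wy":0,"wz":-7,"tx":0,"ty":0,"tz":0,"grip":1},{"wx":0,"wy":0,"wz":-7,"tx":0,"ty":0,"tz":0,"grip":1}]' >/dev/null
python3 -m inch '[{"wx":0,"wy":0,"wz":-6.5,"tx":0,"ty":0,"tz":0,"grip":1},{"wx":0,"wy":0,"wz":0,"tx":0,"ty":0,"tz":0,"grip":1},{"wx":0,"wy":0,"wz":0,"tx":0,"ty":0,"tz":0,"grip":1}]'
python3 plan.py .498 .1945 .044 3.3
python3 - <<'E'
from h import *
s=sense();camera("wrist");c=cam("wrist",s)
np.set_printoptions(precision=4,suppress=True)
for t,z in(("chisel_stub",.138),("tip_stub",.151),("rest_stub",.01),("chisel_broad",.014),("chisel_long",.014)):
    for r in pinpoint(t,"wrist")[:1]: print(t,np.round(r["pixel"]),round(r["confidence"],2),onz(c,r["pixel"],z))
E
```

```text
time_s: 32.5
tcp_pos: [0.4953, 0.1953, 0.1678]
ee_rot: [[0.999, 0.039, 0.001], [0.039, -0.999, -0.0], [0.001, 0.0, -1.0]]
contact_force: [0.2, -0.4, -1.4]
gripper_width: 0.0325
grip_force: 60.4
turn [ 0.   -0.04 -1.08] shift [  2.6   0.9 123.8] len 124 | tcp [0.4953 0.1953 0.1678] yaw 2.22 w 0.0325 gf 60.4 F [ 0.2 -0.4 -1.4] j [ 0.22  0.27 -0.18  1.13 -0.   -2.96] t 32.5
chisel_stub [265. 284.] 0.76 [0.4928 0.1946 0.138 ]
tip_stub [117. 282.] 0.57 [0.568  0.1984 0.151 ]
rest_stub [204. 285.] 0.73 [0.4952 0.1926 0.01  ]
chisel_broad [204. 219.] 0.75 [0.4939 0.2528 0.014 ]
chisel_long [200. 413.] 0.59 [0.5043 0.0765 0.014 ]
```

```bash
python3 -m inch '[{"wx":0,"wy":0,"wz":-1,"tx":2.5,"ty":1,"tz":35,"grip":1},{"wx":0,"wy":0,"wz":0,"tx":0,"ty":0,"tz":35,"grip":1},{"wx":0,"wy":0,"wz":0,"tx":0,"ty":0,"tz":25,"grip":1},{"wx":0,"wy":0,"wz":0,"tx":0,"ty":0,"tz":15,"grip":1},{"wx":0,"wy":0,"wz":0,"tx":0,"ty":0,"tz":4,"grip":1}]'
python3 -m inch '[{"wx":0,"wy":0,"wz":0,"tx":0,"ty":0,"tz":3,"grip":1},{"wx":0,"wy":0,"wz":0,"tx":0,"ty":0,"tz":3,"grip":1},{"wx":0,"wy":0,"wz":0,"tx":0,"ty":0,"tz":0,"grip":1}]'
```

```text
time_s: 33.22
tcp_pos: [0.4961, 0.195, 0.0507]
ee_rot: [[0.998, 0.06, -0.004], [0.06, -0.998, -0.001], [-0.004, 0.001, -1.0]]
contact_force: [1.2, 0.1, -1.4]
gripper_width: 0.0326
grip_force: 60.4
time_s: 33.47
tcp_pos: [0.4982, 0.1955, 0.048]
ee_rot: [[0.998, 0.061, 0.001], [0.061, -0.998, 0.0], [0.001, -0.0, -1.0]]
contact_force: [0.4, 0.4, -1.7]
gripper_width: 0.0323
grip_force: 60.4
```

Four mm above the panel. Release (narrow opening) and look.

```bash
python3 -m inch '[{"wx":0,"wy":0,"wz":0,"tx":0,"ty":0,"tz":2,"grip":1},{"wx":0,"wy":0,"wz":0,"tx":0,"ty":0,"tz":0,"grip":0.1},{"wx":0,"wy":0,"wz":0,"tx":0,"ty":0,"tz":0,"grip":0},{"wx":0,"wy":0,"wz":0,"tx":0,"ty":0,"tz":0,"grip":0},{"wx":0,"wy":0,"wz":0,"tx":0,"ty":0,"tz":-10,"grip":0}]'
python3 -m inch '[{"wx":0,"wy":0,"wz":0,"tx":0,"ty":0,"tz":-30,"grip":0},{"wx":0,"wy":0,"wz":0,"tx":0,"ty":0,"tz":-40,"grip":0},{"wx":0,"wy":0,"wz":0,"tx":-20,"ty":0,"tz":-40,"grip":-0.6},{"wx":0,"wy":0,"wz":0,"tx":-40,"ty":0,"tz":-40,"grip":-0.6},{"wx":0,"wy":0,"wz":0,"tx":-30,"ty":0,"tz":-40,"grip":-0.6}]'
python3 -m inch '[{"wx":0,"wy":0,"wz":0,"tx":0,"ty":0,"tz":0,"grip":-0.6},{"wx":0,"wy":0,"wz":0,"tx":0,"ty":0,"tz":0,"grip":-0.6}]'
python3 chk.py stub broad long; python3 plan.py .6297 .1626 .2 93.4
```

```text
time_s: 33.88
tcp_pos: [0.4969, 0.1952, 0.0547]
ee_rot: [[0.998, 0.061, -0.002], [0.061, -0.998, -0.0], [-0.002, 0.0, -1.0]]
contact_force: [0.4, -0.3, 0.4]
gripper_width: 0.043
grip_force: 0.0
time_s: 34.3
tcp_pos: [0.4233, 0.1906, 0.2275]
ee_rot: [[0.998, 0.061, 0.0], [0.061, -0.998, 0.0], [0.0, -0.0, -1.0]]
contact_force: [1.2, 0.3, -0.5]
gripper_width: 0.0682
grip_force: 0.0
time_s: 34.47
tcp_pos: [0.4245, 0.1911, 0.2286]
ee_rot: [[0.998, 0.062, 0.006], [0.062, -0.998, 0.001], [0.006, -0.001, -1.0]]
contact_force: [1.1, 0.1, -1.3]
gripper_width: 0.0682
grip_force: 0.0
chisel_stub wrist [148. 289.] 0.59 along/across mm [-21.4  -6.3]
chisel_stub scene [247. 355.] 0.87 along/across mm [-34.1 -13.3]
chisel_stub side [148. 283.] 0.72 along/across mm [ 2.8 53.2]
chisel_stub side [154. 279.] 0.52 along/across mm [-16.8  22.3]
chisel_stub side [141. 307.] 0.41 along/across mm [106.3  72.8]
   tri [0.484  0.1852 0.0699] [np.float64(0.008301146008991338), np.float64(0.01207178720272884), np.float64(0.006689726965216294)]
tip_stub wrist [ 73. 287.] 0.93 along/across mm [49.9 -2.8]
tip_stub 
[... 1439 characters left out ...]
30536607990909), np.float64(0.0038143199782553028), np.float64(0.0073113892370868265)]
tip_long wrist [126. 398.] 0.74 along/across mm [1.2 7. ]
tip_long wrist [  4. 416.] 0.66 along/across mm [107.9   1.1]
tip_long wrist [127. 339.] 0.39 along/across mm [-0.3 65.5]
tip_long scene [282. 313.] 0.87 along/across mm [119.1   2.5]
tip_long side [172. 319.] 0.82 along/across mm [108.1  11.3]
   tri [0.5715 0.0821 0.0118] [np.float64(0.06961749852633349), np.float64(0.03642370116292676), np.float64(0.040669203202086716)]
turn [  0.    -0.   -89.89] shift [-40.4 203.   25.5] len 209 | tcp [0.4247 0.1909 0.2255] yaw 3.51 w 0.0689 gf 0.0 F [0.4 0.3 0. ] j [ 0.24  0.12 -0.21  1.24 -0.   -2.96] t 35.52
```

```bash
cat > ext.py <<'E'
from h import *
import sys
np.set_printoptions(precision=1,suppress=True)
a=np.radians(3.3);ex=np.array([np.cos(a),np.sin(a)]);ey=np.array([-ex[1],ex[0]])
O=dict(broad=(.4915,.2540),stub=(.494,.194),long=(.501,.0731))
s=sense();camera("wrist");camera("scene");camera("side");C=dict(wrist=cam("wrist",s),scene=cam("scene"),side=cam("side"))
for k in sys.argv[1:]:
  for n in C:
    for r in silhouettes("chisel_"+k,n)[:2]:
      v,u=np.nonzero(r["mask"])
      p=np.array([onz(C[n],(x,y),.027)[:2] for x,y in zip(v,u)])-np.array(O[k]); A=p@ex*1e3;B=p@ey*1e3
      if abs(np.median(B))>40 or abs(np.median(A))>150: continue
      print(k,n,round(r["confidence"],2),len(v),"along",A.min(),A.max(),"across",B.min(),B.max(),"width by along:",[(int(l),round(B[(A>l)&(A<l+8)].mean(),1),round(np.ptp(B[(A>l)&(A<l+8)]),1)) for l in range(-60,120,16) if ((A>l)&(A<l+8)).sum()>3])
E
python3 ext.py stub broad long
```

```text
stub wrist 0.82 3396 along -53.29730768493035 54.20696622122561 across -24.75302612709155 11.77835321915138 width by along: [(-60, np.float64(-4.7), np.float64(25.9)), (-44, np.float64(-6.9), np.float64(34.9)), (-28, np.float64(-6.4), np.float64(34.5)), (-12, np.float64(-6.3), np.float64(35.0)), (4, np.float64(-5.1), np.float64(32.6)), (20, np.float64(-4.5), np.float64(12.7)), (36, np.float64(-3.9), np.float64(30.7)), (52, np.float64(-4.6), np.float64(28.4))]
stub scene 0.65 321 along -58.3866183691004 53.751333370827524 across -22.83336141571105 14.396594157515805 width by along: [(-60, np.float64(-3.7), np.float64(25.0)), (-44, np.float64(-4.8), np.float64(37.2)), (-28, np.float64(-3.9), np.float64(33.6)), (-12, np.float64(-4.4), np.float64(33.4)), (4, np.float64(-3.4), np.float64(27.0)), (20, np.float64(-2.9), np.float64(15.1)), (36, np.float64(-2.2), np.float64(27.5)), (52, np.float64(-2.3), np.float64(17.8))]
stub side 0.78 219 along -53.87622728384686 55.69602602403618 across -30.650516042707775 18.044346202740577 width by along: [(-44, np.float64(-6.1), np.float64(44.3)), (-28
[... 2855 characters left out ...]
t64(1.4), np.float64(21.7)), (52, np.float64(0.2), np.float64(21.6)), (68, np.float64(-0.9), np.float64(12.8)), (84, np.float64(-0.3), np.float64(21.4))]
long side 0.81 305 along -49.45416054168959 111.12970076400688 across -22.875757339214196 20.11272725593309 width by along: [(-44, np.float64(0.9), np.float64(39.2)), (-28, np.float64(-0.2), np.float64(35.9)), (-12, np.float64(-1.3), np.float64(31.1)), (4, np.float64(-2.8), np.float64(36.7)), (20, np.float64(-3.5), np.float64(31.2)), (36, np.float64(-4.0), np.float64(36.0)), (52, np.float64(-4.0), np.float64(31.2)), (68, np.float64(-2.3), np.float64(21.6)), (84, np.float64(-3.0), np.float64(26.5)), (100, np.float64(-1.2), np.float64(26.5))]
```

Stub lies flat but was knocked ~22 mm back and 6 mm sideways. Regrasp and move it forward.

```bash
python3 -m inch '[{"wx":0,"wy":0,"wz":0,"tx":25,"ty":4,"tz":25,"grip":-0.15},{"wx":0,"wy":0,"wz":0,"tx":22,"ty":3,"tz":30,"grip":-0.15},{"wx":0,"wy":0,"wz":0,"tx":0,"ty":0,"tz":40,"grip":-0.15},{"wx":0,"wy":0,"wz":0,"tx":0,"ty":0,"tz":35,"grip":-0.15},{"wx":0,"wy":0,"wz":0,"tx":0,"ty":0,"tz":25,"grip":-0.15}]' 60
python3 -m inch '[{"wx":0,"wy":0,"wz":0,"tx":0,"ty":0,"tz":14,"grip":-0.15},{"wx":0,"wy":0,"wz":0,"tx":0,"ty":0,"tz":8,"grip":-0.15},{"wx":0,"wy":0,"wz":0,"tx":0,"ty":0,"tz":0,"grip":-0.15}]'
python3 plan.py .4718 .1867 .045 3.3
```

```text
time_s: 36.53
tcp_pos: [0.4711, 0.1864, 0.0675]
ee_rot: [[0.998, 0.061, -0.003], [0.061, -0.998, -0.001], [-0.003, 0.0, -1.0]]
contact_force: [0.7, 0.3, -0.3]
gripper_width: 0.0491
grip_force: 0.0
time_s: 36.78
tcp_pos: [0.4713, 0.1866, 0.047]
ee_rot: [[0.998, 0.061, -0.003], [0.061, -0.998, -0.001], [-0.003, 0.0, -1.0]]
contact_force: [0.2, -0.0, -0.3]
gripper_width: 0.0492
grip_force: 0.0
turn [0.02 0.15 0.2 ] shift [ 0.5 -0.1  2. ] len 2 | tcp [0.4713 0.1866 0.047 ] yaw 3.5 w 0.0492 gf 0.0 F [ 0.2 -0.  -0.3] j [ 0.21  0.33 -0.43  0.81  0.   -2.99] t 36.78
```

```bash
python3 -m inch '[{"wx":0,"wy":0,"wz":0,"tx":0,"ty":0,"tz":2,"grip":1},{"wx":0,"wy":0,"wz":0,"tx":0,"ty":0,"tz":0,"grip":1},{"wx":0,"wy":0,"wz":0,"tx":0,"ty":0,"tz":0,"grip":1},{"wx":0,"wy":0,"wz":0,"tx":0,"ty":0,"tz":-4,"grip":1},{"wx":0,"wy":0,"wz":0,"tx":4,"ty":-2,"tz":0,"grip":1}]'
python3 -m inch '[{"wx":0,"wy":0,"wz":0,"tx":6,"ty":-2,"tz":0,"grip":1},{"wx":0,"wy":0,"wz":0,"tx":6,"ty":-2,"tz":0,"grip":1},{"wx":0,"wy":0,"wz":0,"tx":6,"ty":0,"tz":0,"grip":1},{"wx":0,"wy":0,"wz":0,"tx":0,"ty":0,"tz":3,"grip":1},{"wx":0,"wy":0,"wz":0,"tx":0,"ty":0,"tz":0,"grip":1}]'
```

```text
time_s: 37.2
tcp_pos: [0.4759, 0.189, 0.0516]
ee_rot: [[0.998, 0.061, 0.001], [0.061, -0.998, 0.0], [0.001, -0.0, -1.0]]
contact_force: [-0.5, 0.2, -2.3]
gripper_width: 0.0318
grip_force: 59.5
time_s: 37.62
tcp_pos: [0.4949, 0.1943, 0.0474]
ee_rot: [[0.998, 0.061, 0.002], [0.061, -0.998, 0.0], [0.002, -0.0, -1.0]]
contact_force: [1.9, 1.2, 1.0]
gripper_width: 0.0322
grip_force: 59.9
```

```bash
python3 -m inch '[{"wx":0,"wy":0,"wz":0,"tx":0,"ty":0,"tz":0,"grip":0.1},{"wx":0,"wy":0,"wz":0,"tx":0,"ty":0,"tz":0,"grip":-0.1},{"wx":0,"wy":0,"wz":0,"tx":0,"ty":0,"tz":0,"grip":-0.1},{"wx":0,"wy":0,"wz":0,"tx":0,"ty":0,"tz":-10,"grip":-0.1},{"wx":0,"wy":0,"wz":0,"tx":0,"ty":0,"tz":-30,"grip":-0.1}]'
python3 -m inch '[{"wx":0,"wy":0,"wz":0,"tx":0,"ty":0,"tz":-40,"grip":-0.1},{"wx":0,"wy":0,"wz":0,"tx":-20,"ty":0,"tz":-40,"grip":-0.6},{"wx":0,"wy":0,"wz":0,"tx":-40,"ty":0,"tz":-40,"grip":-0.6},{"wx":0,"wy":0,"wz":0,"tx":-10,"ty":0,"tz":-20,"grip":-0.6},{"wx":0,"wy":0,"wz":0,"tx":0,"ty":0,"tz":0,"grip":-0.6}]'
python3 ext.py stub broad long | sed 's/np.float64//g' | cut -c1-330; python3 plan.py .6297 .1626 .2 93.4
```

```text
time_s: 38.03
tcp_pos: [0.4914, 0.1936, 0.0851]
ee_rot: [[0.998, 0.061, -0.007], [0.061, -0.998, -0.001], [-0.007, 0.001, -1.0]]
contact_force: [0.8, 0.6, 0.3]
gripper_width: 0.0471
grip_force: 0.0
time_s: 38.45
tcp_pos: [0.4348, 0.1909, 0.2195]
ee_rot: [[0.998, 0.062, 0.007], [0.062, -0.998, 0.002], [0.007, -0.001, -1.0]]
contact_force: [1.5, 0.4, 0.1]
gripper_width: 0.0684
grip_force: 0.0
stub wrist 0.64 3518 along -29.825107076995586 76.53549814541648 across -16.404998593990356 18.309852003497703 width by along: [(-28, (0.4), (34.1)), (-12, (0.4), (33.8)), (4, (0.9), (34.2)), (20, (1.5), (33.8)), (36, (1.5), (18.1)), (52, (2.4), (29.1)), (68, (2.0), (29.6))]
stub scene 0.8 352 along -34.86303545884676 76.70538772597213 across -16.161015692304677 19.76249319118116 width by along: [(-28, (2.8), (33.6)), (-12, (1.5), (34.3)), (4, (3.1), (33.7)), (20, (2.1), (33.9)), (36, (2.1), (24.2)), (52, (2.8), (27.3)), (68, (4.1), (30.0))]
stub side 0.71 209 along -30.078753827302513 77.35398783383542 across -27.887789991483675 23.574274000796557 width by along: [(-28, (-5.5), (43.6)), (-12, (-2
[... 1265 characters left out ...]
, (2.0), (19.3)), (-28, (1.1), (19.2)), (-12, (0.9), (19.7)), (4, (0.7), (19.0)), (20, (1.4), (21.8)), (36, (1.4), (21.7)), (52, (0.2), (21.6)), (68, (0.3), (9.8)), (84, (1.6), (
long side 0.61 278 along -50.469603892865095 108.58673391315277 across -20.611962070124928 17.83641388077929 width by along: [(-44, (-1.5), (35.8)), (-28, (-0.2), (35.9)), (-12, (-1.3), (31.1)), (4, (-1.9), (25.6)), (20, (-3.5), (31.2)), (36, (-2.9), (35.3)), (52, (-0.3), (35.3)), (68, (-2.3), (10.4)), (84, (-3.0), (26.5)), (100
turn [-4.00e-02  5.00e-02 -8.99e+01] shift [-39.4 192.   13.7] len 196 | tcp [0.4357 0.1905 0.2137] yaw 3.5 w 0.0679 gf 0.0 F [-0.2 -0.9  0.1] j [ 0.24  0.15 -0.21  1.21  0.   -2.97] t 39.05
```

Stub, broad and long all within tolerance. Now close the lid: turn, go to the handle.

```bash
python3 -m inch '[{"wx":0,"wy":0,"wz":7,"tx":0,"ty":0,"tz":0,"grip":-0.6},{"wx":0,"wy":0,"wz":7,"tx":0,"ty":0,"tz":0,"grip":-0.6},{"wx":0,"wy":0,"wz":7,"tx":0,"ty":0,"tz":0,"grip":-0.6},{"wx":0,"wy":0,"wz":7,"tx":0,"ty":0,"tz":0,"grip":-0.6},{"wx":0,"wy":0,"wz":7,"tx":0,"ty":0,"tz":0,"grip":-0.6}]' >/dev/null
python3 -m inch '[{"wx":0,"wy":0,"wz":7,"tx":0,"ty":0,"tz":0,"grip":-0.6},{"wx":0,"wy":0,"wz":7,"tx":0,"ty":0,"tz":0,"grip":-0.6},{"wx":0,"wy":0,"wz":7,"tx":0,"ty":0,"tz":0,"grip":-0.6},{"wx":0,"wy":0,"wz":7,"tx":0,"ty":0,"tz":0,"grip":-0.6},{"wx":0,"wy":0,"wz":7,"tx":0,"ty":0,"tz":0,"grip":-0.6}]' >/dev/null
python3 -m inch '[{"wx":0,"wy":0,"wz":7,"tx":0,"ty":0,"tz":0,"grip":-0.6},{"wx":0,"wy":0,"wz":7,"tx":0,"ty":0,"tz":0,"grip":-0.6},{"wx":0,"wy":0,"wz":6,"tx":0,"ty":0,"tz":0,"grip":-0.6},{"wx":0,"wy":0,"wz":0,"tx":8,"ty":-38,"tz":0,"grip":-0.6},{"wx":0,"wy":0,"wz":0,"tx":8,"ty":-38,"tz":0,"grip":-0.6}]' >/dev/null
python3 -m inch '[{"wx":0,"wy":0,"wz":0,"tx":8,"ty":-38,"tz":0,"grip":-0.6},{"wx":0,"wy":0,"wz":0,"tx":8,"ty":-38,"tz":0,"grip":-0.6},{"wx":0,"wy":0,"wz":0,"tx":8,"ty":-38,"tz":0,"grip":-0.4},{"wx":0,"wy":0,"wz":0,"tx":0,"ty":0,"tz":0,"grip":-0.4},{"wx":0,"wy":0,"wz":0,"tx":0,"ty":0,"tz":0,"grip":-0.4}]'
python3 plan.py .6297 .1626 .094 -86.6
python3 - <<'E'
from h import *
s=sense();camera("wrist");c=cam("wrist",s)
for r in pinpoint("lid_handle","wrist")[:2]: print(np.round(r["pixel"]),r["confidence"],onz(c,r["pixel"],.083))
E
```

```text
time_s: 40.72
tcp_pos: [0.6292, 0.1615, 0.212]
ee_rot: [[0.06, -0.998, -0.003], [-0.998, -0.06, -0.0], [0.0, 0.003, -1.0]]
contact_force: [-0.6, -0.2, -0.2]
gripper_width: 0.0599
grip_force: 0.0
turn [ 0.15 -0.01  0.03] shift [ -1.   -0.5 118. ] len 118 | tcp [0.6292 0.1615 0.212 ] yaw -86.57 w 0.0599 gf 0.0 F [-0.6 -0.2 -0.2] j [ 0.12  0.44  0.21  1.34 -0.   -1.51] t 40.72
[228. 279.] 0.78 [0.63070211 0.17694302 0.083     ]
```

```bash
python3 -m inch '[{"wx":0,"wy":0,"wz":0,"tx":-2,"ty":0,"tz":35,"grip":-0.4},{"wx":0,"wy":0,"wz":0,"tx":0,"ty":0,"tz":35,"grip":-0.4},{"wx":0,"wy":0,"wz":0,"tx":0,"ty":0,"tz":30,"grip":-0.4},{"wx":0,"wy":0,"wz":0,"tx":0,"ty":0,"tz":17,"grip":-0.4},{"wx":0,"wy":0,"wz":0,"tx":0,"ty":0,"tz":0,"grip":-0.4}]' 60
python3 -m inch '[{"wx":0,"wy":0,"wz":0,"tx":0,"ty":0,"tz":0,"grip":1},{"wx":0,"wy":0,"wz":0,"tx":0,"ty":0,"tz":0,"grip":1},{"wx":0,"wy":0,"wz":0,"tx":0,"ty":0,"tz":0,"grip":1},{"wx":0,"wy":0,"wz":0,"tx":0,"ty":5,"tz":0,"grip":1},{"wx":0,"wy":0,"wz":0,"tx":0,"ty":10,"tz":0,"grip":1}]' 60
python3 plan.py .4473 .153 .094 -86.6
```

```text
time_s: 41.23
tcp_pos: [0.6244, 0.1645, 0.094]
ee_rot: [[0.062, -0.998, -0.006], [-0.998, -0.062, -0.001], [0.0, 0.006, -1.0]]
contact_force: [-0.6, 0.3, -0.4]
gripper_width: 0.0594
grip_force: 0.0
time_s: 41.65
tcp_pos: [0.6148, 0.1637, 0.0996]
ee_rot: [[0.061, -0.998, 0.006], [-0.998, -0.061, 0.001], [-0.001, -0.006, -1.0]]
contact_force: [2.0, 0.7, 8.1]
gripper_width: 0.0165
grip_force: 60.1
turn [-0.35  0.05  0.09] shift [  0.8 167.9   5.6] len 168 | tcp [0.6148 0.1637 0.0996] yaw -86.51 w 0.0165 gf 60.1 F [2.  0.7 8.1] j [ 0.13  0.47 -0.04  1.05  0.   -1.5 ] t 41.65
```

```bash
python3 -m inch '[{"wx":0,"wy":0,"wz":0,"tx":0,"ty":18,"tz":0,"grip":1},{"wx":0,"wy":0,"wz":0,"tx":0,"ty":18,"tz":0,"grip":1},{"wx":0,"wy":0,"wz":0,"tx":0,"ty":18,"tz":0,"grip":1},{"wx":0,"wy":0,"wz":0,"tx":0,"ty":18,"tz":0,"grip":1},{"wx":0,"wy":0,"wz":0,"tx":0,"ty":18,"tz":0,"grip":1}]' 60
python3 -m inch '[{"wx":0,"wy":0,"wz":0,"tx":0,"ty":18,"tz":0,"grip":1},{"wx":0,"wy":0,"wz":0,"tx":0,"ty":18,"tz":0,"grip":1},{"wx":0,"wy":0,"wz":0,"tx":0,"ty":15,"tz":0,"grip":1},{"wx":0,"wy":0,"wz":0,"tx":0,"ty":10,"tz":0,"grip":1},{"wx":0,"wy":0,"wz":0,"tx":0,"ty":7,"tz":0,"grip":1}]'
python3 -m inch '[{"wx":0,"wy":0,"wz":0,"tx":0,"ty":3,"tz":0,"grip":1},{"wx":0,"wy":0,"wz":0,"tx":0,"ty":3,"tz":0,"grip":1},{"wx":0,"wy":0,"wz":0,"tx":0,"ty":2,"tz":0,"grip":1},{"wx":0,"wy":0,"wz":0,"tx":0,"ty":0,"tz":0,"grip":1}]'
python3 plan.py .4473 .153 .094 -86.6
```

```text
time_s: 42.07
tcp_pos: [0.5237, 0.1589, 0.0996]
ee_rot: [[0.061, -0.998, 0.006], [-0.998, -0.061, 0.003], [-0.002, -0.006, -1.0]]
contact_force: [2.0, 5.6, 8.4]
gripper_width: 0.0165
grip_force: 60.0
time_s: 42.48
tcp_pos: [0.4555, 0.1552, 0.0996]
ee_rot: [[0.062, -0.998, 0.005], [-0.998, -0.062, 0.004], [-0.004, -0.006, -1.0]]
contact_force: [1.4, 9.1, 6.8]
gripper_width: 0.0166
grip_force: 59.9
time_s: 42.82
tcp_pos: [0.448, 0.1548, 0.0995]
ee_rot: [[0.062, -0.998, 0.005], [-0.998, -0.062, 0.004], [-0.004, -0.005, -1.0]]
contact_force: [-0.5, 9.2, 10.2]
gripper_width: 0.0167
grip_force: 60.4
turn [-0.3   0.22  0.15] shift [1.8 0.8 5.5] len 6 | tcp [0.448  0.1548 0.0995] yaw -86.45 w 0.0167 gf 60.4 F [-0.5  9.2 10.2] j [ 0.15  0.22 -0.43  0.91  0.   -1.48] t 42.82
```

Back at the starting position; press gently to the stop.

```bash
python3 -m inch '[{"wx":0,"wy":0,"wz":0,"tx":0,"ty":1.5,"tz":0,"grip":1},{"wx":0,"wy":0,"wz":0,"tx":0,"ty":1,"tz":0,"grip":1},{"wx":0,"wy":0,"wz":0,"tx":0,"ty":0,"tz":0,"grip":1}]'
python3 -m inch '[{"wx":0,"wy":0,"wz":0,"tx":0,"ty":1,"tz":0,"grip":1},{"wx":0,"wy":0,"wz":0,"tx":0,"ty":0,"tz":0,"grip":1}]'
```

```text
time_s: 43.07
tcp_pos: [0.4459, 0.1547, 0.0996]
ee_rot: [[0.062, -0.998, 0.005], [-0.998, -0.062, 0.004], [-0.004, -0.006, -1.0]]
contact_force: [1.1, 10.2, 9.3]
gripper_width: 0.0165
grip_force: 60.3
time_s: 43.23
tcp_pos: [0.4455, 0.1547, 0.0996]
ee_rot: [[0.062, -0.998, 0.007], [-0.998, -0.062, 0.004], [-0.004, -0.007, -1.0]]
contact_force: [3.6, 9.3, 6.5]
gripper_width: 0.0164
grip_force: 60.0
```

```bash
python3 -m inch '[{"wx":0,"wy":0,"wz":0,"tx":0,"ty":0,"tz":0,"grip":-0.4},{"wx":0,"wy":0,"wz":0,"tx":0,"ty":0,"tz":0,"grip":-0.4},{"wx":0,"wy":0,"wz":0,"tx":0,"ty":0,"tz":-25,"grip":-0.4},{"wx":0,"wy":0,"wz":0,"tx":0,"ty":0,"tz":-40,"grip":-0.4},{"wx":0,"wy":0,"wz":0,"tx":0,"ty":0,"tz":-40,"grip":-0.4}]'
python3 -m inch '[{"wx":0,"wy":0,"wz":0,"tx":0,"ty":0,"tz":0,"grip":-0.4},{"wx":0,"wy":0,"wz":0,"tx":0,"ty":0,"tz":0,"grip":-0.4},{"wx":0,"wy":0,"wz":0,"tx":0,"ty":0,"tz":0,"grip":-0.4}]' >/dev/null
python3 - <<'E'
from h import *
s=sense();camera("wrist");camera("side");c=cam("wrist",s)
for n,c in(("wrist",c),("side",cam("side"))):
  for r in pinpoint("lid_handle",n)[:1]: print(n,r["confidence"],onz(c,r["pixel"],.083))
E
```

```text
time_s: 43.65
tcp_pos: [0.4423, 0.1526, 0.2032]
ee_rot: [[0.061, -0.998, -0.002], [-0.998, -0.061, -0.001], [0.001, 0.002, -1.0]]
contact_force: [2.2, 0.7, 0.5]
gripper_width: 0.0599
grip_force: 0.0
wrist 0.8 [0.44503605 0.1659762  0.083     ]
side 0.7 [ 0.37311211 -0.5687785   0.083     ]
```

```bash
python3 -c "from bench import job_done; print(job_done())"
```

```text
the job is handed in; nothing more can be done
None
```

The long, broad and stub chisels are on their outlines and the lid is closed to its stop, and I handed the job in at about 44 s. The judge gave no verdict; by my last camera check the broad sits about 12 mm back along its outline (limit 20 mm). No narrow chisel was on the bench, and I moved none of the other things.

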